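# Nest leftover edge guards on their piles by feel

### The job

Put the two leftover paperboard edge guards back on the piles of their own size: nest each one V into V on top of its pile, legs against legs, centred and with the ends flush. You cannot know how full the holders are, so lower each guard gently until you feel it touch the pile, and only then let go; never drop it or press hard, and leave everything else on the table as it is.

Things in the scene. Friction and masses are not known exactly. Their poses are not given: they have to be found in the camera images.
- large_guard: Loose large edge guard: brown paperboard angle, two 50 mm legs at 90 deg, 7 mm thick, 60 mm long (x), some 35 g. Origin: the outer corner (rounded, radius 3.5), half-way along. One leg runs along its +y, the other along its +z. At the start the +y leg lies flat on the table, to the left, the +z leg stands at its right side. It can be held end to end, along its x.
- small_guard: Loose small edge guard: brown paperboard angle, two 38 mm legs at 90 deg, 7 mm thick, 44 mm long (x), some 22 g. Origin: the outer corner (rounded, radius 3.5), half-way along. One leg runs along its +y, the other along its +z. At the start the +y leg lies flat on the table, to the left, the +z leg stands at its right side. It can be held end to end, along its x.
- large_holder: Fixed grey sheet-metal box holding a pile of nested large guards, all opening upward like a V, valley along the box's x. Origin: centre of its underside, on the table; z up; the blank card on the front looks to -x. The walls at +-y measure 86 mm over all and are 75 mm high, feet 3 mm high reach 15 mm farther; the end panels at +-x are 69 mm apart outside and only 48 mm high.
- small_holder: Fixed grey sheet-metal box holding a pile of nested small guards, all opening upward like a V, valley along the box's x. Origin: centre of its underside, on the table; z up; the blank card on the front looks to -x. The walls at +-y measure 69 mm over all and are 75 mm high, feet 3 mm high reach 15 mm farther; the end panels at +-x are 53 mm apart outside and only 48 mm high.
- large_seat_low (a point): Point 55 mm above the middle of the large holder's underside: the lowest place for the outer corner of the next guard. The pile's guards are like the loose one (50 mm legs, 60 mm long), centred on the holder. How many there are differs every time and is not given: the next guard's corner comes to lie 0 to 35 mm above this point. The pile is firm and does not give.
- small_seat_low (a point): Point 55 mm above the middle of the small holder's underside: the lowest place for the outer corner of the next guard. The pile's guards are like the loose one (38 mm legs, 44 mm long), centred on the holder. How many there are differs every time and is not given: the next guard's corner comes to lie 0 to 35 mm above this point. The pile is firm and does not give.
- calculator: Desk calculator, 128x78x16 mm, lying on the table. Origin: centre of its underside. A bystander, to be left where it is.
- brown_tape: Roll of brown packing tape lying flat, 80 mm across, 30 mm high. Origin: centre of its underside. A bystander.
- vial: Small white vial with a blue cap standing upright between the holders, 19 mm across, 38 mm high. Origin: centre of its underside. A bystander.
- flat_carton: Small white and green carton lying flat at the left, 91x53x36 mm. Origin: centre of its underside. A bystander.
Things that resemble listed ones, but are neither listed nor needed, are in the scene too. What is shaped like the small_holder but red is not meant.

How it is judged:
By the outcome, as a careful person would: the job done as asked, in the order asked, and still so for the second after the job is handed in, with the robot touching nothing.
It also fails if it takes over 66 s, if anything falls off the work surface, if the arm or the gripper's body presses on something with over 40 N, if the wrist force passes 120 N, or if a joint passes its speed limit or range.

### The arm

A 6-joint arm with a two-finger parallel gripper is mounted at the origin on the work surface; the furniture and walls round the work are solid. World frame = base frame: x ahead of the robot, y to its left, z up, the work surface at z = 0. Lengths are in m, angles in rad, forces in N, time in s.
With the tool pointing down it reaches from about 0.35 to 0.85 m from the base axis. Payload 8.1 kg.
Tool frame: the origin (TCP) lies at the very end of the fingers, on their centre line; the grasp point (between the pads) lies 19 mm behind it; z points along the fingers, y is the line along which they close (so a half turn about z gives the same grasp; the last joint's range is limited). The gripper opens to 85 mm and grips with 20 to 120 N. Pads are 22 mm wide; open, the fingers measure 114 mm over their backs; the gripper's body (76 mm by 85 mm) begins 54 mm behind the grasp point. The pads swing forward as they close: fully open they stand 13 mm farther back than shut.
Start: joints at [1.263, 0.13, 1.488, -0, 1.523, -0.085], TCP at [0.133, 0.585, 0.231] pointing down, gripper open.
Joint ranges: [-2.96, 2.96], [-0.89, 2.26], [0.02, 2.5], [-1.34, 4.48], [0, 2.73], [-2.66, 2.66]. Speed limits (rad/s): [2.39, 2.39, 2.79, 3.14, 3.14, 3.14].

### API

Orientations are given as [roll, pitch, yaw] about the fixed x, y, z axes, in that order (R = Rz(yaw) Ry(pitch) Rx(roll)).
In Python, from bench import monitor, vision, ctrl gives the robot as it stands.
- The arm moves only by the tool carry_out, never from a script. Its argument "moves" is a list of rows, each an object of numbers: "dx", "dy", "dz": the shift along the tool's x, y, z scaled (see below); "rx", "ry", "rz": the turn, a rotation vector about the tool's x, y, z scaled (see below). In form: [{"dx": .., "dy": .., "dz": .., "rx": .., "ry": .., "rz": ..}, ...]. A call has exactly 10 rows; each row is the pose to reach, as a shift and turn from the pose commanded when the call began, along the tool's axes at that moment, turning the shorter way round; what a row does not reach only later rows make up. The controller multiplies each number of a shift by 50 cm and each number of a turn by 180 degrees. A row lasts 1/8 s, in which the tool goes at most 62.5 mm and 10.7 degrees, less where a joint would pass 70% of its speed; a pose out of reach is approached as far as the arm can. A call with a number of a shift or a turn outside -1 to 1 is refused whole. A call with a gripper value outside its range is refused whole. "gripper" is the closure, from 0 (fully open) to 1 (shut), set as the call begins (left out, the last holds). The fingers move at their own pace and stop on an object; the grip force is fixed at half the most. Time passes only in rows, so rows that repeat a pose let the fingers close, or fill a call up. It gives the time, the measured TCP pose, the force, the opening and the grip force at its end, in the units of the state.
- monitor.read_state(): the state, without advancing time (a new reading comes with each control period).
- vision.read_camera(name): name is "scene" or "top" or "wrist"; returns a dict with "frame" (384x512x3 uint8, red, green, blue), "range_z" (384x512 float32, m along the optical axis (not along the pixel's ray), 0 where there is no reading), "K" (3x3 intrinsics, pixels), "R" (3x3) and "t" (3): a world point X has camera coordinates R X + t; the wrist camera has in their place "hand_eye" (4x4, takes a point from camera to tool coordinates, whose origin is the TCP and whose axes are the flange's). Camera axes: x right, y down, z forward; pixel columns grow to the right and rows downward; lengths in m; the calibration is good to about 2 mm. The wrist camera is an equidistant fisheye: a pixel r from the principal point sees the ray r / f radians off the axis. A picture is of the moment at which its call begins: read the wrist's pose just before it.
- ctrl.hand_in(): hands the job in; it is judged then, once.
The state is a dict: "clock": time; "q": joint angles; "joint_velocities": joint speeds; "tau": joint torques, N m; "eef_pos": TCP position; "eef_rot": TCP orientation; "force": force on the tool from outside, world axes, zero at the start; "moment": the same for the moment, N m; "opening": finger opening in m; "gripper_force": force on a finger pad.
Only numpy, scipy, OpenCV 4.12 (cv2) and the standard library are available. Lean on these libraries where they do the work, as an engineer would, in place of code of your own. Each camera call takes 0.05 s, during which the arm holds its last target. There are 200 camera calls.

## Working session

There is one attempt and no reset: what is moved stays moved. The work goes in short steps, Python scripts to look and compute and a tool call to move; the robot and the scene stay as the last step left them, time stands still between calls to the robot, and variables do not carry over. Pictures are saved under pics/ and viewed, at most 10 in all, crops included, and the job is handed in when it is done.

Besides the shell and the picture viewer there is one more tool, called after "Call:" as name(argument=value, ...), one argument or row to a line, values as JSON. carry_out: Moves the arm, as the interface text tells. Shifts and turns lie within -1 to 1; 1 stands for 50 cm of shift or 180 degrees of turn. Its arguments: {"type":"object","properties":{"moves":{"type":"array","items":{"type":"object","properties":{"dx":{"type":"number"},"dy":{"type":"number"},"dz":{"type":"number"},"rx":{"type":"number"},"ry":{"type":"number"},"rz":{"type":"number"}}}},"gripper":{"type":"number"}},"required":["moves"]}

```bash
mkdir -p pics; ls; cat > cap.py <<'E'
import numpy as np,cv2
from bench import monitor,vision,ctrl
def cap(n):
    s=monitor.read_state(); d=vision.read_camera(n); d['s']=s
    np.savez('%s.npz'%n,**{k:v for k,v in d.items() if k!='s'},pos=s['eef_pos'],rot=s['eef_rot'])
    return d
E
python3 - <<'E'
from cap import *
a=cap('scene');b=cap('top')
cv2.imwrite('pics/s1.png',cv2.resize(a['frame'][:,:,::-1],(768,576),interpolation=cv2.INTER_CUBIC))
cv2.imwrite('pics/t1.png',cv2.resize(b['frame'][:,:,::-1],(768,576),interpolation=cv2.INTER_CUBIC))
print(b['K'],b['R'],b['t'],monitor.read_state())
E
```

```text
pics
[[456.90298398   0.         260.7562936 ]
 [  0.         456.90298398 188.25208703]
 [  0.           0.           1.        ]] [[-0.0389845  -0.99922801  0.00485776]
 [-0.97673047  0.03707982 -0.21124079]
 [ 0.21089759 -0.01297983 -0.97742198]] [0.10923893 0.43485164 1.24263376] {'clock': 0.1, 'q': array([ 1.26260695e+00,  1.31125505e-01,  1.48918032e+00,  2.25537536e-05,
        1.52300517e+00, -8.53812834e-02]), 'joint_velocities': array([ 0.00180986, -0.00325888, -0.00144843, -0.00048758,  0.00031368,
       -0.00123703]), 'tau': array([ 1.02464652e-03, -5.70948744e+01, -5.01946235e+01, -1.87541018e-04,
        8.06470314e-03, -3.62207049e-05]), 'eef_pos': array([0.13238771, 0.58469707, 0.23032007]), 'eef_rot': array([-3.13988250e+00, -1.68979700e-04,  2.91878332e+00]), 'force': array([0.48109698, 0.14342624, 0.5652456 ]), 'moment': array([0.00334258, 0.01346944, 0.01534524]), 'gripper_force': 0.0, 'opening': 0.08525056961807567}
```

View pics/s1.png

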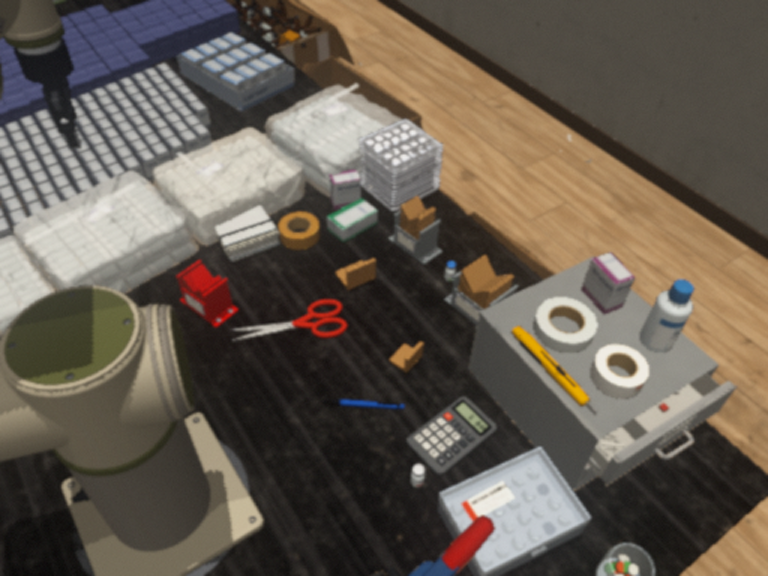

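View pics/t1.png

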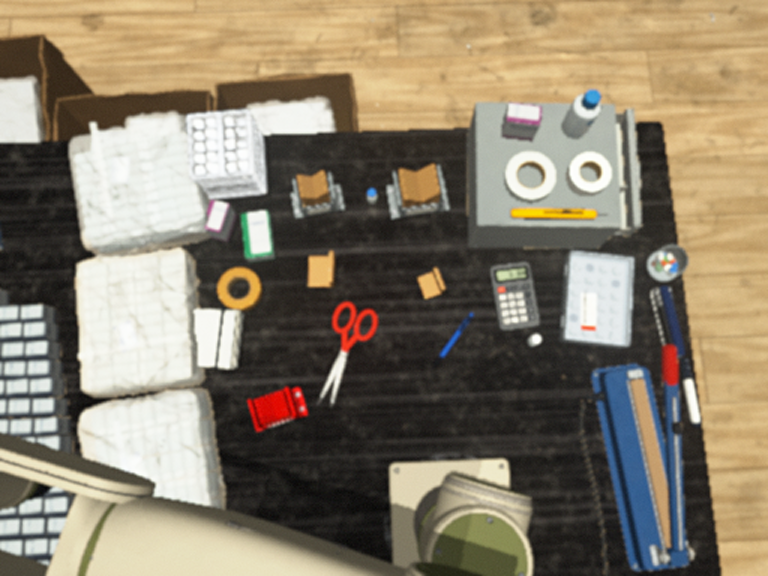

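The scene view shows two grey holders with brown piles at (415,235) and (480,285), and loose guards at (357,272) and (407,355). In the top view the holders are at (317,190), which is narrower, and (419,190), which is wider. The loose guards are at (320,268), which is longer, and (431,283), which is smaller. The red holder look-alike at (278,408) is ignored. I'll confirm this in a crop.

```bash
cat >> cap.py <<'E'
def cloud(d):
    z=d['range_z'].astype(float); v,u=np.mgrid[:z.shape[0],:z.shape[1]]
    K=d['K']; c=np.stack([(u-K[0,2])/K[0,0]*z,(v-K[1,2])/K[1,1]*z,z],-1)
    w=(c-d['t'])@d['R']; w[z<=0]=np.nan; return w
E
python3 - <<'E'
from cap import *
d=dict(np.load('top.npz')); w=cloud(d); np.set_printoptions(precision=3,suppress=True)
cv2.imwrite('pics/t2.png',cv2.resize(d['frame'][100:215,185:335,::-1],None,fx=5,fy=5,interpolation=cv2.INTER_CUBIC))
def blob(u0,u1,v0,v1,zmin,zmax,name):
    p=w[v0:v1,u0:u1].reshape(-1,3); p=p[(p[:,2]>zmin)&(p[:,2]<zmax)]
    r=cv2.minAreaRect((p[:,:2]*1000).astype(np.float32)); print(name,len(p),r,p.min(0),p.max(0))
blob(200,228,163,196,.004,.1,'LG'); blob(274,300,175,202,.004,.1,'SG')
blob(190,232,110,148,.05,.2,'SH top'); blob(255,300,105,148,.05,.2,'LH top')
blob(190,232,110,148,.006,.2,'SH'); blob(255,300,105,148,.006,.2,'LH')
blob(312,330,70,160,.05,.4,'cab')
print('z map LH'); print((w[108:142:2,256:302:3,2]*1000).round())
print('z map SH'); print((w[112:144:2,192:232:3,2]*1000).round())
print('LG');print((w[163:196:2,200:228:2,2]*1000).round())
print('SG');print((w[175:202:2,274:300:2,2]*1000).round())
E
```

```text
LG 300 ((482.210205078125, 230.8519287109375), (96.07788848876953, 71.80778503417969), 12.984657287597656) [0.433 0.19  0.004] [0.529 0.266 0.054]
SG 199 ((443.5113220214844, 14.079124450683594), (67.03520965576172, 76.49484252929688), 14.069096565246582) [ 0.41  -0.021  0.004] [0.483 0.054 0.042]
SH top 452 ((619.8206176757812, 234.15948486328125), (54.42997741699219, 74.20046997070312), 8.460124015808105) [0.589 0.196 0.05 ] [0.652 0.273 0.105]
LH top 711 ((619.2369384765625, 33.93682861328125), (67.9165267944336, 91.37858581542969), 7.9278645515441895) [ 0.581 -0.014  0.05 ] [0.659 0.081 0.1  ]
SH 637 ((619.9624633789062, 231.56793212890625), (60.79228591918945, 94.80325317382812), 6.037897109985352) [0.585 0.183 0.006] [0.652 0.281 0.105]
LH 923 ((628.8290405273438, 38.78974151611328), (132.65347290039062, 101.126220703125), 14.74590015411377) [ 0.578 -0.027  0.006] [0.7  0.09 0.1 ]
cab 1490 ((629.8601684570312, -83.11847686767578), (43.173126220703125, 237.18540954589844), 89.11227416992188) [ 0.511 -0.106  0.051] [ 0.749 -0.06   0.157]
z map LH
[[-1. -4.  2. -1. -6. -0. -1. -2.
[... 3547 characters left out ...]
-3.  -1.  -5.  -5.]
 [  2.  -4.  -2.  -1.   3.  10.   3.  10.  37.  41.  nan  -1.   1.]
 [ -2.  -1.   8.   7.   8.  10.   6.  10.  23.  40.  -0.  -1.   0.]
 [ -2.  -1.   2.   5.   3.   8.   7.   8.   9.  38.  31.  -4.  -0.]
 [  7.  -2.  -2.   7.  11.   8.   6.  10.  10.  33.  35.   2.  -5.]
 [ -1.  -3.   1.   4.   2.   8.   4.   5.   7.  21.  39.   3.  -2.]
 [  1.  -4.   1.   0.   5.   5.   6.   5.  10.  -3.  38.   3.  -1.]
 [ -2.   1.  -3.   1.   7.   9.   4.   5.   7.   5.  -1.  -3.   1.]
 [ -1. -11.   0.  -2.  -3.   9.   4.   3.  -2.   3.  -0.  -2.  -3.]
 [ -2.   3.  -0.  -1.   1.   4.  -4.  -4.   1.   0.  -3.   1.  -1.]
 [ -0.   1.   3.   3.  -2.   1.  -3.  -2.  -4.  -1.  -6.  -2.  -8.]]
```

View pics/t2.png

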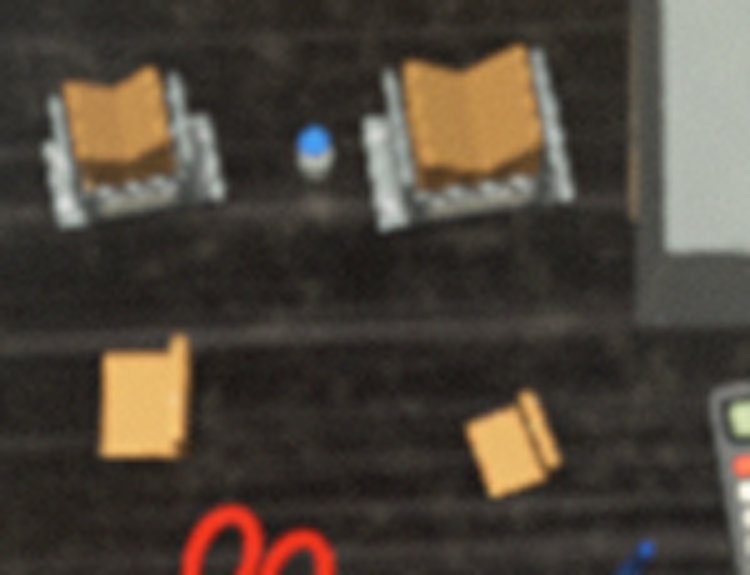

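The crop matches. The large holder with its wider pile is at (470,130) and the small one is at (120,140). The 60 mm loose guard is at (145,400) and the small turned one is at (515,440). Next I fit the poses by silhouette.

```bash
cat > fit.py <<'E'
from cap import *
from scipy.optimize import minimize
def proj(d,P): c=P@d['R'].T+d['t']; q=c@d['K'].T; return q[:,:2]/q[:,2:]
def brown(d):
    h=cv2.cvtColor(d['frame'],cv2.COLOR_RGB2HSV).astype(int); return h
def box(y0,y1,z0,z1,L): return np.array([[x,y,z] for x in(-L/2,L/2) for y in(y0,y1) for z in(z0,z1)])
def pose(P,x,y,yaw,z=0,roll=0):
    c,s=np.cos(roll),np.sin(roll); P=P@np.array([[1,0,0],[0,c,-s],[0,s,c]]).T
    c,s=np.cos(yaw),np.sin(yaw); return P@np.array([[c,-s,0],[s,c,0],[0,0,1]]).T+[x,y,z]
S=6
def iou(d,mask,parts,roi):
    u0,u1,v0,v1=roi; m=np.zeros(mask.shape,np.uint8)
    for P in parts:
        q=(proj(d,P)-[u0,v0]+.5)*S-.5
        cv2.fillConvexPoly(m,cv2.convexHull(np.round(q*16).astype(np.int32)),1,shift=4)
    return 1-(m&mask).sum()/max(1,(m|mask).sum()),m
def up(d,roi):
    u0,u1,v0,v1=roi; return cv2.resize(d['frame'][v0:v1,u0:u1],None,fx=S,fy=S,interpolation=cv2.INTER_CUBIC)
E
python3 - <<'E'
from fit import *
np.set_printoptions(precision=4,suppress=True)
T=dict(np.load('top.npz')); C=dict(np.load('scene.npz')); t=.007
rois={('LG','t'):(198,230,160,200),('SG','t'):(272,304,174,204),('SH','t'):(192,226,108,142),('LH','t'):(260,298,104,142)}
for k,A,L,p0 in(('LG',.05,.06,(.48,.20,0)),('SG',.038,.044,(.44,.0,.25))):
    parts=[box(0,A,0,t,L),box(0,t,0,A,L)]
    # scene roi from initial guess
    for cams in ((T,),(C,),(T,C)):
        ms=[]
        for d in cams:
            q=proj(d,pose(np.vstack(parts),*p0)); r=(int(q[:,0].min())-12,int(q[:,0].max())+12,int(q[:,1].min())-12,int(q[:,1].max())+12)
            h=cv2.cvtColor(up(d,r),cv2.COLOR_RGB2HSV).astype(int); ms.append((d,((h[...,0]>8)&(h[...,0]<25)&(h[...,1]>90)&(h[...,2]>75)).astype(np.uint8),r))
        f=lambda p:sum(iou(d,m,[pose(P,*p) for P in parts],r)[0] for d,m,r in ms)
        best=min((minimize(f,p0,method='Nelder-Mead',options=dict(initial_simplex=[p0,(p0[0]+.02,p0[1],p0[2]),(p0[0],p0[1]+s*.02,p0[2]),(p0[0],p0[1],p0[2]+.2)],xatol=1e-5,fatol=1e-5)) for s in(1,-1)),key=lambda r:r.fun)
        print(k,len(cams),best.x,best.fun/len(cams))
w=cloud(T)
for k,A,L,p0 in(('LH',.05,.06,(.62,.034,.13,.065)),('SH',.038,.044,(.62,.234,.13,.083))):
    # pile top guard, corner p0[3]-0.0099 (outer), valley = p0[3]
    r=rois[(k,'t')]; h=cv2.cvtColor(up(T,r),cv2.COLOR_RGB2HSV).astype(int)
    br=(h[...,0]>8)&(h[...,0]<25)&(h[...,1]>90)
    print(k,'V pct',np.percentile(h[...,2][br],[10,30,50,70,90]))
    b2,_=cv2.threshold(h[...,2][br].astype(np.uint8),0,255,cv2.THRESH_OTSU); print('otsu',b2)
    m=(br&(h[...,2]>b2)).astype(np.uint8); m=cv2.morphologyEx(m,cv2.MORPH_CLOSE,np.ones((9,9)))
    def parts(p):
        o=[]
        for R in(((t,t),(A,t),(A,0)),((t,t),(t,A),(0,A))):
            P=np.array([[x,*yz] for x in(-L/2,L/2) for yz in R]); o.append(pose(P,p[0],p[1],p[2],p[3]-t*2**.5,np.pi/4))
        return o
    f=lambda p:iou(T,m,parts([*p,zv]),r)[0]
    for zv in(p0[3],p0[3]+.004):
        q0=p0[:3]; b=minimize(f,q0,method='Nelder-Mead',options=dict(initial_simplex=[q0,(q0[0]+.01,*q0[1:]),(q0[0],q0[1]+.01,q0[2]),(q0[0],q0[1],q0[2]+.1)],xatol=1e-5,fatol=1e-5))
        print(k,zv,b.x,b.fun)
        x,y,a=b.x; l=(w[...,:2]-[x,y])@np.array([[np.cos(a),-np.sin(a)],[np.sin(a),np.cos(a)]])
        s=(abs(l[...,0])<L/2-.006)&(abs(l[...,1])<A*.7-.008)&(w[...,2]>.05)
        yy=l[...,1][s]; zz=w[...,2][s]; dy=min(np.linspace(-.006,.006,49),key=lambda e:np.std(zz-abs(yy-e))); print('valley z',np.mean(zz-abs(yy-dy)),'dy',dy,s.sum())
    mm=iou(T,m,parts([*b.x,zv]),r)[1]
    o=up(T,r)[:,:,::-1].copy(); 
    for M,col in((m,(0,255,0)),(mm,(255,0,0))): cv2.drawContours(o,cv2.findContours(M,0,1)[0],-1,col,1)
    cv2.imwrite(k+'.png',o)
a,b=cv2.imread('LH.png'),cv2.imread('SH.png'); H=max(a.shape[0],b.shape[0])
pad=lambda i:cv2.copyMakeBorder(i,0,H-i.shape[0],0,0,0)
cv2.imwrite('pics/f1.png',np.hstack([pad(a),pad(b)]))
E
```

```text
LG 1 [ 0.4742  0.2044 -0.1019] 0.1110964767863023
LG 1 [ 0.4733  0.2047 -0.0777] 0.0811705408861807
LG 2 [ 0.4731  0.2049 -0.0875] 0.09749950067973184
SG 1 [ 0.4492 -0.0018  0.3807] 0.18440722868767145
SG 1 [ 0.4459 -0.0002  0.2709] 0.18345218325681356
SG 2 [ 0.4473 -0.0001  0.3144] 0.18907712280795813
LH V pct [ 98. 168. 182. 192. 194.]
otsu 143.0
LH 0.065 [0.6207 0.0341 0.1237] 0.04816249607370959
valley z 0.06417846656662224 dy 0.0 307
LH 0.069 [0.6194 0.0342 0.1151] 0.04974709287166923
valley z 0.06420093752703931 dy -0.0002500000000000002 304
SH V pct [ 94. 141. 182. 188. 195.]
otsu 144.0
SH 0.083 [0.6201 0.2332 0.1536] 0.06940120856985899
valley z 0.07873892663034851 dy 0.0007499999999999998 142
SH 0.08700000000000001 [0.6186 0.2326 0.1501] 0.07583196944899073
valley z 0.07873973916608445 dy 0.001 143
```

View pics/f1.png

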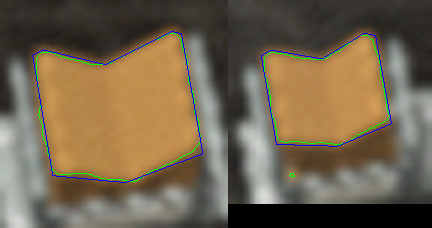

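The silhouette fits are good: the large pile is at (0.620, 0.034, yaw 0.12) with its valley at about 64 mm, and the small pile is at (0.620, 0.233, yaw 0.15) with its valley at about 79 mm. I'll write a delta helper and go for a wrist look.

```bash
cat > mv.py <<'E'
from cap import *
from scipy.spatial.transform import Rotation as Ro
def delta(pos,R,start=None):
    s=monitor.read_state(); p0,R0=(s['eef_pos'],Ro.from_euler('xyz',s['eef_rot'])) if start is None else start
    d=R0.inv().apply(np.array(pos)-p0)/.5; r=(R0.inv()*R).as_rotvec()/np.pi
    print('d',d.round(4),'r',r.round(4),'| dist mm',(np.linalg.norm(d)*500).round(1)); return pos,R
def toolR(yaw,lean):
    """tool y along guard/holder x (yaw); tool body leans by lean rad toward +y(left) of that frame (approach dir = (0,-sin,-cos))"""
    z=np.array([0,-np.sin(lean),-np.cos(lean)]); y=np.array([1.,0,0]); x=np.cross(y,z)
    return Ro.from_euler('z',yaw)*Ro.from_matrix(np.stack([x,y,z],1))
E
python3 - <<'E'
from mv import *
np.set_printoptions(suppress=True)
print(toolR(0,0).as_euler('xyz'))
w=cloud(dict(np.load('top.npz'))); m=(w[...,0]>.1)&(w[...,0]<.6)&(w[...,1]>.1)&(w[...,1]<.6); m[270:]=False
print('max z',np.nanpercentile(w[m][:,2],[90,98,99.9]))
delta([.5,.17,.32],toolR(.05,0))
E
```

```text
[3.14159265 0.         1.57079633]
max z [0.08665498 0.10372578 0.10986639]
d [-0.9003 -0.6467 -0.1784] r [-0.0005  0.0003  0.4132] | dist mm 561.4
```

Call:
carry_out(
  moves=[
    {"dx": -0.05,"dy": -0.04,"dz": -0.1,"rz": 0.04},
    {"dx": -0.15,"dy": -0.11,"dz": -0.178,"rz": 0.09},
    {"dx": -0.9,"dy": -0.647,"dz": -0.178,"rz": 0.413},
    {"dx": -0.9,"dy": -0.647,"dz": -0.178,"rz": 0.413},
    {"dx": -0.9,"dy": -0.647,"dz": -0.178,"rz": 0.413},
    {"dx": -0.9,"dy": -0.647,"dz": -0.178,"rz": 0.413},
    {"dx": -0.9,"dy": -0.647,"dz": -0.178,"rz": 0.413},
    {"dx": -0.9,"dy": -0.647,"dz": -0.178,"rz": 0.413},
    {"dx": -0.9,"dy": -0.647,"dz": -0.178,"rz": 0.413},
    {"dx": -0.9,"dy": -0.647,"dz": -0.178,"rz": 0.413},
  ],
  gripper=0.12,
)

```text
invalid input
```

```bash
python3 - <<'E'
from mv import *
np.set_printoptions(suppress=True,precision=4)
d=cap('wrist'); s=d['s']; print(s['clock'],s['eef_pos'],s['eef_rot'],s['q'],s['opening'],d['K'],d['hand_eye'])
cv2.imwrite('pics/w1.png',cv2.resize(d['frame'][:,:,::-1],(768,576),interpolation=cv2.INTER_CUBIC))
E
```

```text
0.1 [0.1324 0.5847 0.2303] [-3.1399 -0.0002  2.9188] [ 1.2626  0.1311  1.4892  0.      1.523  -0.0854] 0.08525056961807567 [[297.3186   0.     250.3741]
 [  0.     297.3186 188.7515]
 [  0.       0.       1.    ]] [[ 0.0008 -0.9486 -0.3165  0.0828]
 [ 1.      0.0015 -0.002   0.0012]
 [ 0.0023 -0.3165  0.9486 -0.1419]
 [ 0.      0.      0.      1.    ]]
```

View pics/w1.png

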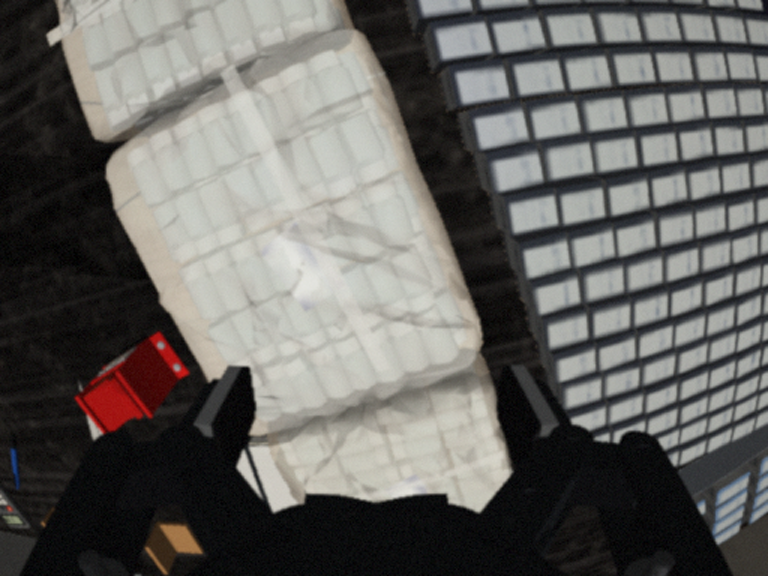

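The picture shows the still-unmoved start pose, with finger pads at (245,385) and (520,385). The call was refused, so I'm retrying with all six fields in each row.

Call:
carry_out(
  moves=[
    {"dx": -0.05,"dy": -0.04,"dz": -0.1,"rx": 0,"ry": 0,"rz": 0.04},
    {"dx": -0.15,"dy": -0.11,"dz": -0.178,"rx": 0,"ry": 0,"rz": 0.09},
    {"dx": -0.9,"dy": -0.647,"dz": -0.178,"rx": 0,"ry": 0,"rz": 0.413},
    {"dx": -0.9,"dy": -0.647,"dz": -0.178,"rx": 0,"ry": 0,"rz": 0.413},
    {"dx": -0.9,"dy": -0.647,"dz": -0.178,"rx": 0,"ry": 0,"rz": 0.413},
    {"dx": -0.9,"dy": -0.647,"dz": -0.178,"rx": 0,"ry": 0,"rz": 0.413},
    {"dx": -0.9,"dy": -0.647,"dz": -0.178,"rx": 0,"ry": 0,"rz": 0.413},
    {"dx": -0.9,"dy": -0.647,"dz": -0.178,"rx": 0,"ry": 0,"rz": 0.413},
    {"dx": -0.9,"dy": -0.647,"dz": -0.178,"rx": 0,"ry": 0,"rz": 0.413},
    {"dx": -0.9,"dy": -0.647,"dz": -0.178,"rx": 0,"ry": 0,"rz": 0.413},
  ],
  gripper=0.12,
)

```text
clock: 1.4
eef_pos: [0.5014, 0.1675, 0.3198]
eef_rot: [-3.141, 0.001, 1.619]
force: [0.5, 0.4, 0.5]
opening: 0.075
gripper_force: 0.0
```

```bash
python3 - <<'E'
from mv import *
np.set_printoptions(suppress=True,precision=4)
d=cap('wrist'); s=d['s']
cv2.imwrite('pics/w2.png',cv2.resize(d['frame'][:,:,::-1],(768,576),interpolation=cv2.INTER_CUBIC))
# fingertip in tool coords from depth (first and now)
z=d['range_z'].astype(float); K=d['K']; v,u=np.mgrid[:384,:512]
a=(u-K[0,2])/K[0,0]; b=(v-K[1,2])/K[1,1]; th=np.hypot(a,b); k=np.tan(th)/np.maximum(th,1e-9)
c=np.stack([a*k*z,b*k*z,z],-1); H=d['hand_eye']; t=c@H[:3,:3].T+H[:3,3]
m=(z>0)&(abs(t[...,0])<.02)&(abs(t[...,1])<.08)&(t[...,2]<.04)
p=t[m]; print(m.sum())
for sg in(1,-1):
    q=p[p[:,1]*sg>.02]; q=q[q[:,2]>-.03]; print(sg,q.min(0) if len(q) else 0,q.max(0) if len(q) else 0, np.sort(q[:,2])[-8:])
E
```

```text
30800
1 [-0.0102  0.0358 -0.03  ] [ 0.0136  0.0506 -0.0084] [-0.009  -0.009  -0.0089 -0.0088 -0.0088 -0.0086 -0.0085 -0.0084]
-1 [-0.0104 -0.0524 -0.03  ] [ 0.0131 -0.038  -0.0087] [-0.0091 -0.0091 -0.0091 -0.0091 -0.009  -0.0089 -0.0088 -0.0087]
```

View pics/w2.png

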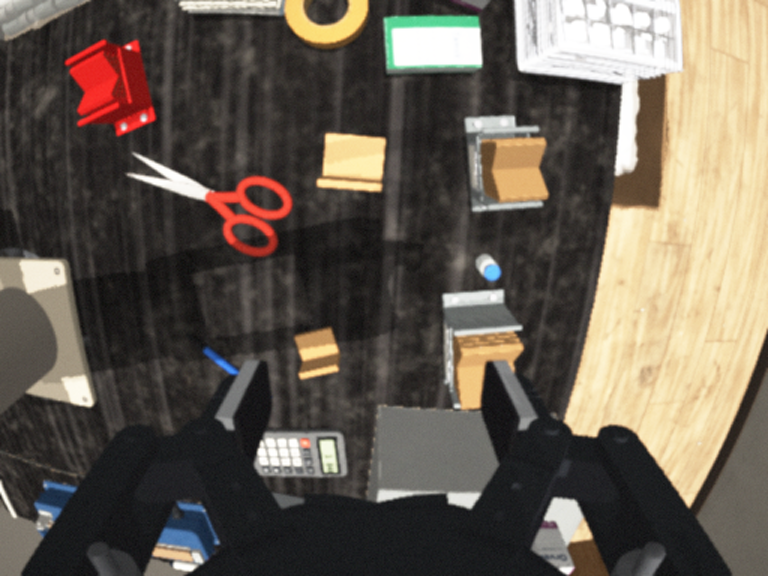

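The wrist view shows the large guard at (352,162), the small guard at (318,352), the piles at (513,168) and (488,365), and the pads at (245,410) and (512,410). At 75 mm opening the tips stand about 9 mm behind the TCP. I'm refining the poses with this view.

```bash
cat > wfit.py <<'E'
from fit import *
from mv import Ro
def wproj(d,P):
    p=(P-d['pos'])@Ro.from_euler('xyz',d['rot']).as_matrix(); H=d['hand_eye']; c=(p-H[:3,3])@H[:3,:3]
    r=np.hypot(c[:,0],c[:,1]); th=np.arctan2(r,c[:,2]); f=d['K'][0,0]
    return np.stack([d['K'][0,2]+f*th*c[:,0]/r,d['K'][1,2]+f*th*c[:,1]/r],1)
import fit
_o=fit.proj
def proj2(d,P): return wproj(d,P) if 'hand_eye' in d else _o(d,P)
fit.proj=proj2
def run(d,parts,p0,thr=75,pad=8,tag=None):
    q=proj2(d,np.vstack(parts(p0))); r=(int(q[:,0].min())-pad,int(q[:,0].max())+pad,int(q[:,1].min())-pad,int(q[:,1].max())+pad)
    h=cv2.cvtColor(up(d,r),cv2.COLOR_RGB2HSV).astype(int); m=((h[...,0]>6)&(h[...,0]<25)&(h[...,1]>80)&(h[...,2]>thr)).astype(np.uint8)
    f=lambda p:iou(d,m,parts(p),r)[0]
    b=min((minimize(f,p0,method='Nelder-Mead',options=dict(initial_simplex=[p0,(p0[0]+s*.01,p0[1],p0[2]),(p0[0],p0[1]+e*.01,p0[2]),(p0[0],p0[1],p0[2]+s*.15)],xatol=1e-5,fatol=1e-5)) for s in(1,-1) for e in(1,-1)),key=lambda r:r.fun)
    if tag:
        o=up(d,r)[:,:,::-1].copy()
        for M,col in((m,(0,255,0)),(iou(d,m,parts(b.x),r)[1],(255,0,0))): cv2.drawContours(o,cv2.findContours(M,0,1)[0],-1,col,1)
        cv2.imwrite(tag+'.png',o)
    return b.x,b.fun
t=.007
def loose(A,L): return lambda p:[pose(P,*p) for P in(box(0,A,0,t,L),box(0,t,0,A,L))]
def vtop(A,L,zv,below=0): return lambda p:[pose(np.array([[x,*yz] for x in(-L/2,L/2) for yz in R]),p[0],p[1],p[2],zv-t*2**.5,np.pi/4) for R in(((t,t),(A,t),(A,0)),((t,t),(t,A),(0,A)))]
E
python3 - <<'E'
from wfit import *
np.set_printoptions(precision=4,suppress=True)
d=dict(np.load('wrist.npz'))
print('LG',*run(d,loose(.05,.06),(.4735,.2047,-.085),tag='a'))
print('SG',*run(d,loose(.038,.044),(.447,0,.31),tag='b'))
print('SHtop',*run(d,vtop(.038,.044,.079),(.620,.233,.153),thr=110,tag='c'))
T=dict(np.load('top.npz')); print('SG top',*run(T,loose(.038,.044),(.447,0,.31),tag='e',thr=60))
ims=[cv2.imread(k+'.png') for k in 'abce']; H=max(i.shape[0] for i in ims)
cv2.imwrite('pics/f2.png',np.hstack([cv2.copyMakeBorder(i,0,H-i.shape[0],0,0,0) for i in ims])[:, :1600]); print(H,[i.shape for i in ims])
E
python3 -c "
import cv2;i=cv2.imread('pics/f2.png');s=min(800/i.shape[1],600/i.shape[0],1);cv2.imwrite('pics/f2.png',cv2.resize(i,None,fx=s,fy=s))"
```

```text
LG [ 0.4726  0.2023 -0.0632] 0.3825868851895755
SG [ 0.4447 -0.0029  0.2868] 0.06131656074027725
SHtop [0.6195 0.2346 0.1488] 0.05691972666516487
SG top [ 0.4498 -0.0013  0.4852] 0.2172506738544474
354 [(336, 378, 3), (306, 282, 3), (354, 324, 3), (222, 204, 3)]
```

View pics/f2.png

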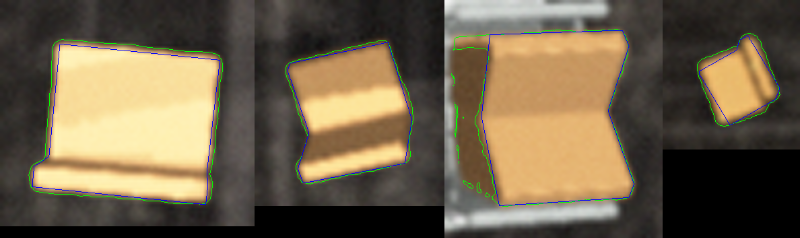

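Outlines match. LG is at (0.473, 0.2035, -0.07) and SG at (0.445, -0.002, 0.29). I'll pick the large guard with the tool leaning 30° left, so the pads stay on the inner side of the V.

```bash
cat >> mv.py <<'E'
AL=np.radians(30)
def grasp(g,yz,back):
    x,y,yaw=g; R=toolR(yaw,AL); p=Ro.from_euler('z',yaw).apply([0,yz[0],yz[1]])+[x,y,0]; return p-back*R.as_matrix()[:,2],R
LG=(.473,.2035,-.07); SG=(.445,-.002,.29)
E
python3 - <<'E'
from mv import *
s=delta(*grasp(LG,(.007,.0038),.09)); delta(*grasp(LG,(.007,.0038),0),start=s)
E
```

```text
d [ 0.1832 -0.0439  0.4752] r [ 0.0098 -0.1658  0.0362] | dist mm 255.6
d [ 0.   -0.    0.18] r [0. 0. 0.] | dist mm 90.0
```

Call:
carry_out(
  moves=[
    {"dx": 0.183,"dy": -0.044,"dz": 0.2,"rx": 0.01,"ry": -0.166,"rz": 0.036},
    {"dx": 0.183,"dy": -0.044,"dz": 0.3,"rx": 0.01,"ry": -0.166,"rz": 0.036},
    {"dx": 0.183,"dy": -0.044,"dz": 0.4,"rx": 0.01,"ry": -0.166,"rz": 0.036},
    {"dx": 0.183,"dy": -0.044,"dz": 0.475,"rx": 0.01,"ry": -0.166,"rz": 0.036},
    {"dx": 0.183,"dy": -0.044,"dz": 0.475,"rx": 0.01,"ry": -0.166,"rz": 0.036},
    {"dx": 0.183,"dy": -0.044,"dz": 0.475,"rx": 0.01,"ry": -0.166,"rz": 0.036},
    {"dx": 0.183,"dy": -0.044,"dz": 0.475,"rx": 0.01,"ry": -0.166,"rz": 0.036},
    {"dx": 0.183,"dy": -0.044,"dz": 0.475,"rx": 0.01,"ry": -0.166,"rz": 0.036},
    {"dx": 0.183,"dy": -0.044,"dz": 0.475,"rx": 0.01,"ry": -0.166,"rz": 0.036},
    {"dx": 0.183,"dy": -0.044,"dz": 0.475,"rx": 0.01,"ry": -0.166,"rz": 0.036},
  ],
)

```text
clock: 2.7
eef_pos: [0.4737, 0.2606, 0.0835]
eef_rot: [-3.141, 0.521, 1.505]
force: [-0.7, 0.5, -0.7]
opening: 0.0749
gripper_force: 0.0
```

```bash
python3 - <<'E'
from wfit import *
from mv import *
np.set_printoptions(precision=4,suppress=True)
s=cap('wrist')['s']; print(s['clock'],s['q'])
d=dict(np.load('wrist.npz'))
print('LG',*run(d,loose(.05,.06),LG,tag='a'))
delta(*grasp(LG,(.007,.0038),0))
E
```

```text
2.7 [ 0.6601  0.4424  1.4868 -0.3815  1.5764  0.7948]
LG [ 0.4732  0.2038 -0.0436] 0.02620250579044936
d [-0.0074  0.0066  0.1875] r [ 0.0005 -0.0006  0.0013] | dist mm 93.9
```

View a.png

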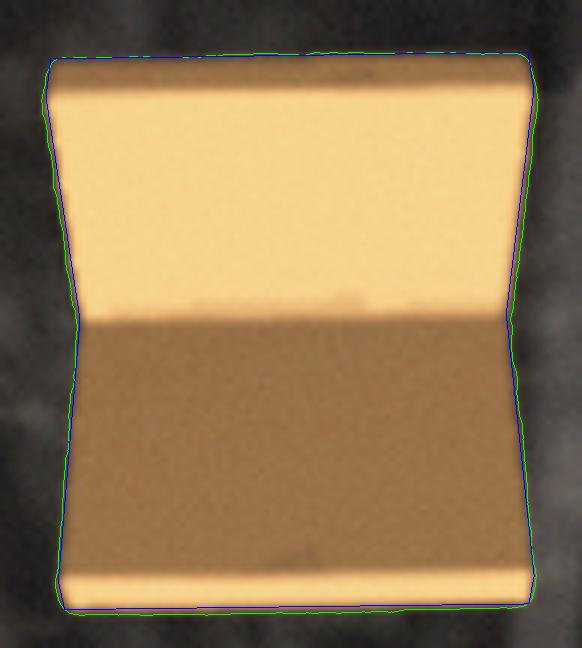

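The fit is tight at (0.4732, 0.2038, -0.044). Before the final approach I'll check whether the arm has settled.

```bash
sed -i 's/^LG=.*/LG=(.4732,.2038,-.044); SG=(.445,-.002,.29)/' mv.py; python3 - <<'E'
from mv import *
for i in range(2):
    s=monitor.read_state(); print(s['clock'],s['eef_pos'],s['eef_rot'],abs(s['joint_velocities']).max()); vision.read_camera('top')
delta(*grasp(LG,(.007,.0038),0)); print(grasp((.473,.2035,-.07),(.007,.0038),.09)[0])
E
```

```text
2.75 [0.47352353 0.26052742 0.08322131] [-3.14078719  0.52169153  1.50547716] 0.007684958707122533
2.8 [0.4733976  0.26044153 0.08299205] [-3.1404098   0.52205366  1.50571601] 0.006817112491136383
d [-0.007   0.0071  0.1864] r [-0.0038 -0.0005 -0.0058] | dist mm 93.3
[0.47663703 0.25537265 0.08174229]
```

Call:
carry_out(
  moves=[
    {"dx": -0.007,"dy": 0.007,"dz": 0.03,"rx": 0,"ry": 0,"rz": -0.006},
    {"dx": -0.007,"dy": 0.007,"dz": 0.06,"rx": 0,"ry": 0,"rz": -0.006},
    {"dx": -0.007,"dy": 0.007,"dz": 0.09,"rx": 0,"ry": 0,"rz": -0.006},
    {"dx": -0.007,"dy": 0.007,"dz": 0.11,"rx": 0,"ry": 0,"rz": -0.006},
    {"dx": -0.007,"dy": 0.007,"dz": 0.12,"rx": 0,"ry": 0,"rz": -0.006},
    {"dx": -0.007,"dy": 0.007,"dz": 0.12,"rx": 0,"ry": 0,"rz": -0.006},
    {"dx": -0.007,"dy": 0.007,"dz": 0.12,"rx": 0,"ry": 0,"rz": -0.006},
    {"dx": -0.007,"dy": 0.007,"dz": 0.12,"rx": 0,"ry": 0,"rz": -0.006},
    {"dx": -0.007,"dy": 0.007,"dz": 0.12,"rx": 0,"ry": 0,"rz": -0.006},
    {"dx": -0.007,"dy": 0.007,"dz": 0.12,"rx": 0,"ry": 0,"rz": -0.006},
  ],
)

```text
clock: 4.1
eef_pos: [0.4747, 0.2275, 0.0327]
eef_rot: [-3.13, 0.522, 1.528]
force: [-0.0, 0.8, 0.4]
opening: 0.0748
gripper_force: 0.0
```

```bash
python3 - <<'E'
from mv import *
delta(*grasp(LG,(.007,.0038),0))
E
```

```text
d [-0.0003 -0.0001  0.0667] r [-0.0037 -0.0005  0.0002] | dist mm 33.4
```

Call:
carry_out(
  moves=[
    {"dx": 0,"dy": 0,"dz": 0.02,"rx": -0.004,"ry": 0,"rz": 0},
    {"dx": 0,"dy": 0,"dz": 0.04,"rx": -0.004,"ry": 0,"rz": 0},
    {"dx": 0,"dy": 0,"dz": 0.055,"rx": -0.004,"ry": 0,"rz": 0},
    {"dx": 0,"dy": 0,"dz": 0.063,"rx": -0.004,"ry": 0,"rz": 0},
    {"dx": 0,"dy": 0,"dz": 0.066,"rx": -0.004,"ry": 0,"rz": 0},
    {"dx": 0,"dy": 0,"dz": 0.066,"rx": -0.004,"ry": 0,"rz": 0},
    {"dx": 0,"dy": 0,"dz": 0.066,"rx": -0.004,"ry": 0,"rz": 0},
    {"dx": 0,"dy": 0,"dz": 0.066,"rx": -0.004,"ry": 0,"rz": 0},
    {"dx": 0,"dy": 0,"dz": 0.066,"rx": -0.004,"ry": 0,"rz": 0},
    {"dx": 0,"dy": 0,"dz": 0.066,"rx": -0.004,"ry": 0,"rz": 0},
  ],
)

```text
clock: 5.35
eef_pos: [0.4735, 0.211, 0.004]
eef_rot: [3.141, 0.522, 1.528]
force: [0.2, -0.1, 0.1]
opening: 0.0754
gripper_force: 0.0
```

```bash
python3 - <<'E'
from mv import *
delta(*grasp(LG,(.007,.0038),0))
E
```

```text
d [-0.0002 -0.0001  0.0006] r [ 0.0003 -0.0005  0.0002] | dist mm 0.3
```

Call:
carry_out(
  moves=[
    {"dx": 0,"dy": 0,"dz": 0,"rx": 0,"ry": 0,"rz": 0},
    {"dx": 0,"dy": 0,"dz": 0,"rx": 0,"ry": 0,"rz": 0},
    {"dx": 0,"dy": 0,"dz": 0,"rx": 0,"ry": 0,"rz": 0},
    {"dx": 0,"dy": 0,"dz": 0,"rx": 0,"ry": 0,"rz": 0},
    {"dx": 0,"dy": 0,"dz": 0,"rx": 0,"ry": 0,"rz": 0},
    {"dx": 0,"dy": 0,"dz": 0,"rx": 0,"ry": 0,"rz": 0},
    {"dx": 0,"dy": 0,"dz": 0,"rx": 0,"ry": 0,"rz": 0},
    {"dx": 0,"dy": 0,"dz": 0,"rx": 0,"ry": 0,"rz": 0},
    {"dx": 0,"dy": 0,"dz": 0,"rx": 0,"ry": 0,"rz": 0},
    {"dx": 0,"dy": 0,"dz": 0,"rx": 0,"ry": 0,"rz": 0},
  ],
  gripper=0.6,
)

```text
clock: 6.6
eef_pos: [0.4738, 0.2114, 0.0047]
eef_rot: [3.141, 0.522, 1.527]
force: [-2.7, 1.5, 4.8]
opening: 0.0566
gripper_force: 62.3
```

```bash
python3 - <<'E'
from mv import *
s=monitor.read_state(); p=s['eef_pos']; R=Ro.from_euler('xyz',s['eef_rot']); print(p,s['eef_rot'])
# lift 20cm straight up while turning toward a pose above LH; LH lean right 15deg
LH=(.620,.034,.12)
R2=toolR(LH[2],-np.radians(15))
up1=p+[0,0,.15]; delta(up1,R)
# guard frame TCP (7,3.8)mm -> placed: rolled 45
def place(H,yz,zc,lift=0):
    x,y,yaw=H; a=np.pi/4; q=[0,yz[0]*np.cos(a)-yz[1]*np.sin(a),yz[0]*np.sin(a)+yz[1]*np.cos(a)]
    return Ro.from_euler('z',yaw).apply(q)+[x,y,zc+lift],toolR(yaw,AL-a)
delta(*place(LH,(.007,.0038),.064,.06)); print(place(LH,(.007,.0038),.064)[0])
E
```

```text
[0.47376017 0.2114011  0.00468591] [3.1405443  0.52168583 1.52735969]
d [-0.1495  0.0003 -0.2601] r [0. 0. 0.] | dist mm 150.0
d [-0.419   0.3069 -0.0517] r [-0.0066  0.2489 -0.0528] | dist mm 261.0
[0.61972912 0.03624647 0.07163675]
```

Call:
carry_out(
  moves=[
    {"dx": -0.03,"dy": 0,"dz": -0.05,"rx": 0,"ry": 0,"rz": 0},
    {"dx": -0.075,"dy": 0,"dz": -0.13,"rx": 0,"ry": 0,"rz": 0},
    {"dx": -0.15,"dy": 0,"dz": -0.22,"rx": 0,"ry": 0.04,"rz": -0.01},
    {"dx": -0.22,"dy": 0.05,"dz": -0.22,"rx": -0.001,"ry": 0.1,"rz": -0.02},
    {"dx": -0.3,"dy": 0.13,"dz": -0.18,"rx": -0.003,"ry": 0.15,"rz": -0.03},
    {"dx": -0.38,"dy": 0.22,"dz": -0.14,"rx": -0.005,"ry": 0.2,"rz": -0.04},
    {"dx": -0.459,"dy": 0.307,"dz": -0.121,"rx": -0.007,"ry": 0.249,"rz": -0.053},
    {"dx": -0.459,"dy": 0.307,"dz": -0.121,"rx": -0.007,"ry": 0.249,"rz": -0.053},
    {"dx": -0.459,"dy": 0.307,"dz": -0.121,"rx": -0.007,"ry": 0.249,"rz": -0.053},
    {"dx": -0.459,"dy": 0.307,"dz": -0.121,"rx": -0.007,"ry": 0.249,"rz": -0.053},
  ],
)

```text
clock: 7.85
eef_pos: [0.6189, 0.0377, 0.171]
eef_rot: [3.141, -0.262, 1.694]
force: [0.3, 0.4, -0.4]
opening: 0.0565
gripper_force: 63.7
```

```bash
python3 - <<'E'
from mv import *
d=cap('wrist'); s=d['s']; print(s['clock'],s['eef_pos'],s['eef_rot'],s['q'],s['force'],s['opening'])
cv2.imwrite('pics/w3.png',cv2.resize(d['frame'][:,:,::-1],(768,576),interpolation=cv2.INTER_CUBIC))
E
```

```text
7.85 [0.6189244  0.03773038 0.17099401] [ 3.14125273 -0.2616677   1.69422741] [-0.16948541  0.26025973  1.47503849  0.25130412  1.48587449 -0.32431906] [ 0.33947401  0.395867   -0.41904367] 0.05646623069239153
```

View pics/w3.png

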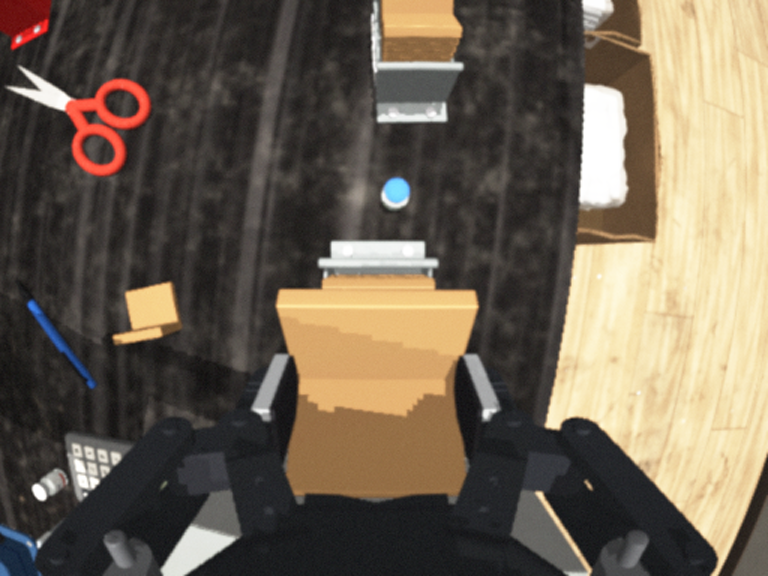

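The guard is held firmly at (377,395). Below it are the large holder's wall at (378,263) and the pile's leg tip at (379,283), roughly aligned. I'll measure the end-to-end offset precisely.

```bash
python3 - <<'E'
from mv import *
np.set_printoptions(precision=4,suppress=True)
d=dict(np.load('wrist.npz')); f=d['frame'].astype(float); K=d['K']; H=d['hand_eye']; R=Ro.from_euler('xyz',d['rot']).as_matrix()
def edges(r,l,rr,ch):
    g=ch[r-1:r+2].mean(0); g=cv2.GaussianBlur(g[None],(0,0),1)[0]; q=np.gradient(g)
    def sub(a,b,sg):
        i=a+np.argmax(sg*q[a:b]); y0,y1,y2=sg*q[i-1],sg*q[i],sg*q[i+1]; return i+.5*(y0-y2)/(y0-2*y1+y2)
    return sub(*l,1),sub(*rr,-1)
def ray(u,v):
    a=np.array([(u-K[0,2]),(v-K[1,2])])/K[0,0]; th=np.hypot(*a); c=np.array([*(a/th*np.sin(th)),np.cos(th)]); return H[:3,:3]@c
red=f[...,0]
for nm,r,l,rr in(('guard tip',199,(175,195),(308,328)),('guard inner',230,(185,200),(300,318)),('pile tip',188,(205,225),(280,300)),('wall',175,(203,222),(282,300))):
    for dr in((-1,0,1) if nm!='guard inner' else (-8,0)):
        e=edges(r+dr,l,rr,red); print(nm,r+dr,np.round(e,2),'mid',round(np.mean(e),2),'w',round(e[1]-e[0],2))
# intersect rays of pile tip mid with world z
o=R@H[:3,3]+d['pos']
for u,v,z in((252,188,.095),(252,175,.075)):
    g=R@ray(u,v); P=o+g*(z-o[2])/g[2]; print(P)
E
```

```text
guard tip 198 [184.3  317.48] mid 250.89 w 133.18
guard tip 199 [184.15 317.68] mid 250.91 w 133.53
guard tip 200 [183.99 317.88] mid 250.93 w 133.89
guard inner 222 [188.48 313.24] mid 250.86 w 124.76
guard inner 230 [190.68 310.89] mid 250.78 w 120.21
pile tip 187 [214.28 289.31] mid 251.8 w 75.03
pile tip 188 [214.16 289.55] mid 251.85 w 75.38
pile tip 189 [214.12 289.68] mid 251.9 w 75.56
wall 174 [211.75 291.58] mid 251.67 w 79.83
wall 175 [211.72 291.64] mid 251.68 w 79.92
wall 176 [211.77 291.64] mid 251.7 w 79.87
[0.6155 0.0668 0.095 ]
[0.6144 0.0766 0.075 ]
```

Call:
carry_out(
  moves=[
    {"dx": -0.008,"dy": 0.002,"dz": 0.03,"rx": 0,"ry": 0,"rz": 0},
    {"dx": -0.018,"dy": 0.002,"dz": 0.06,"rx": 0,"ry": 0,"rz": 0},
    {"dx": -0.028,"dy": 0.002,"dz": 0.095,"rx": 0,"ry": 0,"rz": 0},
    {"dx": -0.037,"dy": 0.002,"dz": 0.128,"rx": 0,"ry": 0,"rz": 0},
    {"dx": -0.044,"dy": 0.002,"dz": 0.153,"rx": 0,"ry": 0,"rz": 0},
    {"dx": -0.048,"dy": 0.002,"dz": 0.166,"rx": 0,"ry": 0,"rz": 0},
    {"dx": -0.049,"dy": 0.002,"dz": 0.171,"rx": 0,"ry": 0,"rz": 0},
    {"dx": -0.049,"dy": 0.002,"dz": 0.171,"rx": 0,"ry": 0,"rz": 0},
    {"dx": -0.049,"dy": 0.002,"dz": 0.171,"rx": 0,"ry": 0,"rz": 0},
    {"dx": -0.049,"dy": 0.002,"dz": 0.171,"rx": 0,"ry": 0,"rz": 0},
  ],
)

```text
clock: 9.15
eef_pos: [0.6212, 0.0343, 0.0825]
eef_rot: [3.14, -0.262, 1.692]
force: [0.5, -0.5, 0.0]
opening: 0.0564
gripper_force: 63.7
```

```bash
python3 - <<'E'
from mv import *
d=cap('wrist'); s=d['s']; print(s['clock'],s['eef_pos'],s['eef_rot'],s['force'],s['opening'])
f=d['frame'][:,:,::-1]; a=cv2.resize(f[130:290,150:350],None,fx=3.5,fy=3.5,interpolation=cv2.INTER_CUBIC)
cv2.imwrite('pics/w4.png',a)
E
```

```text
9.15 [0.62117366 0.03433383 0.08251492] [ 3.14009604 -0.26166122  1.69191523] [ 0.49818698 -0.4687014   0.04745286] 0.05642632222414292
```

View pics/w4.png

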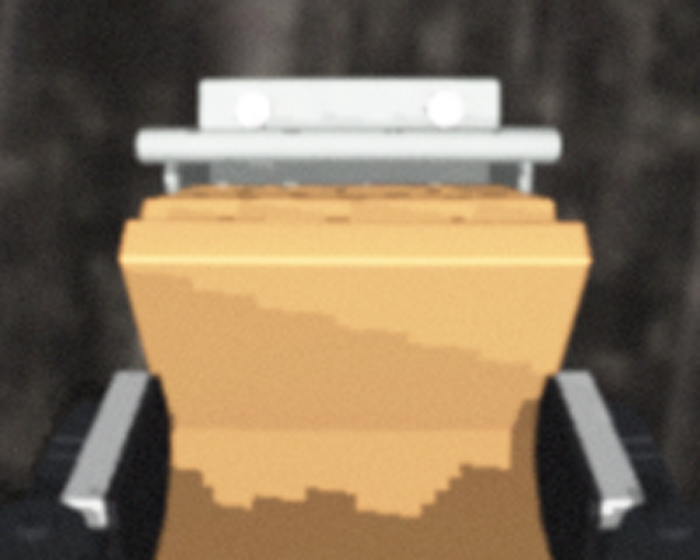

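In the crop the held guard tip is centred at x=356 and the pile at x=348, so I need about -1.1 mm along tool y, plus a 1.7 mm lateral correction, while descending slightly.

Call:
carry_out(
  moves=[
    {"dx": 0.001,"dy": -0.002,"dz": 0.004,"rx": 0,"ry": 0,"rz": 0},
    {"dx": 0.001,"dy": -0.002,"dz": 0.008,"rx": 0,"ry": 0,"rz": 0},
    {"dx": 0.001,"dy": -0.002,"dz": 0.008,"rx": 0,"ry": 0,"rz": 0},
    {"dx": 0.001,"dy": -0.002,"dz": 0.008,"rx": 0,"ry": 0,"rz": 0},
    {"dx": 0.001,"dy": -0.002,"dz": 0.008,"rx": 0,"ry": 0,"rz": 0},
    {"dx": 0.001,"dy": -0.002,"dz": 0.008,"rx": 0,"ry": 0,"rz": 0},
    {"dx": 0.001,"dy": -0.002,"dz": 0.008,"rx": 0,"ry": 0,"rz": 0},
    {"dx": 0.001,"dy": -0.002,"dz": 0.008,"rx": 0,"ry": 0,"rz": 0},
    {"dx": 0.001,"dy": -0.002,"dz": 0.008,"rx": 0,"ry": 0,"rz": 0},
    {"dx": 0.001,"dy": -0.002,"dz": 0.008,"rx": 0,"ry": 0,"rz": 0},
  ],
)

```text
clock: 10.45
eef_pos: [0.6196, 0.0358, 0.0782]
eef_rot: [3.141, -0.262, 1.692]
force: [-0.7, -0.8, 0.1]
opening: 0.0565
gripper_force: 63.7
```

```bash
cat > meas.py <<'E'
from mv import *
def mids(d,rows,L=(175,235),Rr=(265,330)):
    g=cv2.GaussianBlur(d['frame'][...,0].astype(float),(0,0),.8); q=np.gradient(g,axis=1)
    def sub(r,a,b,sg):
        i=a+np.argmax(sg*q[r,a:b]); y0,y1,y2=sg*q[r,i-1:i+2]; return i+.5*(y0-y2)/(y0-2*y1+y2)
    return [(r,round(sub(r,*L,1),2),round(sub(r,*Rr,-1),2)) for r in rows]
def show(L,rows):
    d=cap('wrist'); s=d['s']; print(s['clock'],s['eef_pos'].round(4),s['eef_rot'].round(4),s['force'].round(1),s['opening'])
    for r,a,b in mids(d,rows): print(r,a,b,'w',round(b-a,1),'centre mm',round(((a+b)/2-d['K'][0,2])*L*1000/(b-a),2))
E
python3 -c "
from meas import *
show(.06,range(164,212,3))"
```

```text
10.45 [0.6196 0.0358 0.0782] [ 3.141  -0.2619  1.6917] [-0.7 -0.8  0.1] 0.056473358667950044
164 207.28 294.61 w 87.3 centre mm 0.39
167 207.26 294.45 w 87.2 centre mm 0.33
170 189.97 313.07 w 123.1 centre mm 0.56
173 189.21 313.72 w 124.5 centre mm 0.53
176 189.36 313.61 w 124.2 centre mm 0.54
179 190.05 304.87 w 114.8 centre mm -1.52
182 197.42 304.96 w 107.5 centre mm 0.46
185 197.66 304.75 w 107.1 centre mm 0.47
188 197.87 304.93 w 107.1 centre mm 0.57
191 191.77 311.54 w 119.8 centre mm 0.64
194 185.15 316.66 w 131.5 centre mm 0.24
197 184.43 317.23 w 132.8 centre mm 0.21
200 183.9 317.84 w 133.9 centre mm 0.22
203 183.39 318.39 w 135.0 centre mm 0.23
206 184.1 317.9 w 133.8 centre mm 0.28
209 184.97 317.04 w 132.1 centre mm 0.29
```

Aligned within 0.3 mm. I'll lower it in small steps.

Call:
carry_out(
  moves=[
    {"dx": -0.0003,"dy": 0,"dz": 0.001,"rx": 0,"ry": 0,"rz": 0},
    {"dx": -0.0006,"dy": 0,"dz": 0.002,"rx": 0,"ry": 0,"rz": 0},
    {"dx": -0.0009,"dy": 0,"dz": 0.003,"rx": 0,"ry": 0,"rz": 0},
    {"dx": -0.0012,"dy": 0,"dz": 0.004,"rx": 0,"ry": 0,"rz": 0},
    {"dx": -0.0014,"dy": 0,"dz": 0.005,"rx": 0,"ry": 0,"rz": 0},
    {"dx": -0.0016,"dy": 0,"dz": 0.006,"rx": 0,"ry": 0,"rz": 0},
    {"dx": -0.0016,"dy": 0,"dz": 0.006,"rx": 0,"ry": 0,"rz": 0},
    {"dx": -0.0016,"dy": 0,"dz": 0.006,"rx": 0,"ry": 0,"rz": 0},
    {"dx": -0.0016,"dy": 0,"dz": 0.006,"rx": 0,"ry": 0,"rz": 0},
    {"dx": -0.0016,"dy": 0,"dz": 0.006,"rx": 0,"ry": 0,"rz": 0},
  ],
)

```text
clock: 11.75
eef_pos: [0.6199, 0.0361, 0.0757]
eef_rot: [3.14, -0.262, 1.692]
force: [-2.8, 2.0, 4.9]
opening: 0.0564
gripper_force: 64.8
```

Call:
carry_out(
  moves=[
    {"dx": 0.0003,"dy": 0,"dz": 0.001,"rx": 0,"ry": 0,"rz": 0},
    {"dx": 0.0003,"dy": 0,"dz": 0.002,"rx": 0,"ry": 0,"rz": 0},
    {"dx": 0.0003,"dy": 0,"dz": 0.002,"rx": 0,"ry": 0,"rz": 0},
    {"dx": 0.0003,"dy": 0,"dz": 0.002,"rx": 0,"ry": 0,"rz": 0},
    {"dx": 0.0003,"dy": 0,"dz": 0.002,"rx": 0,"ry": 0,"rz": 0},
    {"dx": 0.0003,"dy": 0,"dz": 0.002,"rx": 0,"ry": 0,"rz": 0},
    {"dx": 0.0003,"dy": 0,"dz": 0.002,"rx": 0,"ry": 0,"rz": 0},
    {"dx": 0.0003,"dy": 0,"dz": 0.002,"rx": 0,"ry": 0,"rz": 0},
    {"dx": 0.0003,"dy": 0,"dz": 0.002,"rx": 0,"ry": 0,"rz": 0},
    {"dx": 0.0003,"dy": 0,"dz": 0.002,"rx": 0,"ry": 0,"rz": 0},
  ],
)

```text
clock: 13.0
eef_pos: [0.62, 0.0363, 0.0755]
eef_rot: [3.14, -0.262, 1.692]
force: [-4.1, -0.5, 10.3]
opening: 0.0565
gripper_force: 65.6
```

```bash
python3 -c "
from meas import *
show(.06,range(164,212,3)); print(monitor.read_state()['moment'])
cv2.imwrite('l2.png',np.load('wrist.npz')['frame'][:,:,::-1])
d=dict(np.load('wrist.npz')); print(d['frame'][150:215,250].tolist())"
```

```text
13.0 [0.62   0.0363 0.0755] [ 3.14   -0.262   1.6924] [-4.1 -0.5 10.3] 0.056454690823449456
164 206.32 294.54 w 88.2 centre mm 0.04
167 206.32 294.46 w 88.1 centre mm 0.01
170 188.47 313.11 w 124.6 centre mm 0.2
173 187.75 313.83 w 126.1 centre mm 0.2
176 187.63 313.93 w 126.3 centre mm 0.19
179 188.16 313.33 w 125.2 centre mm 0.18
182 196.6 305.34 w 108.7 centre mm 0.33
185 196.51 305.25 w 108.7 centre mm 0.28
188 196.54 305.19 w 108.6 centre mm 0.27
191 194.86 311.79 w 116.9 centre mm 1.51
194 184.88 316.37 w 131.5 centre mm 0.11
197 184.06 317.11 w 133.0 centre mm 0.1
200 183.44 317.58 w 134.1 centre mm 0.06
203 183.09 318.03 w 134.9 centre mm 0.08
206 183.71 317.63 w 133.9 centre mm 0.13
209 184.49 316.81 w 132.3 centre mm 0.13
[0.35925431 0.55448847 0.2354624 ]
[[65, 61, 55], [62, 58, 52], [62, 61, 55], [78, 78, 71], [146, 148, 144], [220, 225, 220], [240, 243, 241], [243, 245, 244], [243, 246, 244], [243, 245, 243], [244, 246, 244], [244, 247, 245], [243, 245, 244], [243, 246, 244], [242, 244, 242], [238, 240, 238], [232, 234, 231], [228, 230, 229], [226, 229, 227], [209, 214, 209], [201, 204, 201], [212, 217, 212], [230, 233, 231], [240, 241, 240], [241, 243, 242], [241, 243, 243], [237, 240, 239], [229, 231, 230], [207, 210, 208], [170, 175, 171], [147, 150, 147], [139, 143, 141], [136, 141, 139], [139, 141, 137], [136, 138, 135], [149, 143, 133], [180, 153, 121], [211, 167, 113], [221, 172, 110], [221, 173, 112], [206, 157, 102], [194, 149, 95], [220, 168, 108], [233, 186, 121], [239, 195, 129], [243, 203, 135], [243, 202, 131], [244, 202, 133], [244, 204, 132], [244, 206, 134], [244, 208, 134], [245, 209, 135], [246, 211, 138], [251, 225, 152], [253, 233, 165], [250, 223, 152], [241, 201, 131], [237, 194, 124], [236, 192, 123], [237, 193, 124], [238, 198, 130], [238, 195, 126], [238, 193, 128], [238, 196, 128], [237, 192, 124]]
```

Firm symmetric contact: lateral force is about 0 and z has stopped. I'll relieve the preload, then release.

Call:
carry_out(
  moves=[
    {"dx": 0,"dy": 0,"dz": -0.0008,"rx": 0,"ry": 0,"rz": 0},
    {"dx": 0,"dy": 0,"dz": -0.0016,"rx": 0,"ry": 0,"rz": 0},
    {"dx": 0,"dy": 0,"dz": -0.0016,"rx": 0,"ry": 0,"rz": 0},
    {"dx": 0,"dy": 0,"dz": -0.0016,"rx": 0,"ry": 0,"rz": 0},
    {"dx": 0,"dy": 0,"dz": -0.0016,"rx": 0,"ry": 0,"rz": 0},
    {"dx": 0,"dy": 0,"dz": -0.0016,"rx": 0,"ry": 0,"rz": 0},
    {"dx": 0,"dy": 0,"dz": -0.0016,"rx": 0,"ry": 0,"rz": 0},
    {"dx": 0,"dy": 0,"dz": -0.0016,"rx": 0,"ry": 0,"rz": 0},
    {"dx": 0,"dy": 0,"dz": -0.0016,"rx": 0,"ry": 0,"rz": 0},
    {"dx": 0,"dy": 0,"dz": -0.0016,"rx": 0,"ry": 0,"rz": 0},
  ],
)

```text
clock: 14.3
eef_pos: [0.6199, 0.0362, 0.0755]
eef_rot: [3.14, -0.262, 1.692]
force: [-1.7, 1.7, 6.2]
opening: 0.0567
gripper_force: 65.0
```

Call:
carry_out(
  moves=[
    {"dx": 0,"dy": 0,"dz": 0,"rx": 0,"ry": 0,"rz": 0},
    {"dx": 0,"dy": 0,"dz": 0,"rx": 0,"ry": 0,"rz": 0},
    {"dx": 0,"dy": 0,"dz": 0,"rx": 0,"ry": 0,"rz": 0},
    {"dx": 0,"dy": 0,"dz": 0,"rx": 0,"ry": 0,"rz": 0},
    {"dx": 0,"dy": 0,"dz": 0,"rx": 0,"ry": 0,"rz": 0},
    {"dx": 0,"dy": 0,"dz": 0,"rx": 0,"ry": 0,"rz": 0},
    {"dx": 0,"dy": 0,"dz": -0.02,"rx": 0,"ry": 0,"rz": 0},
    {"dx": 0,"dy": 0,"dz": -0.06,"rx": 0,"ry": 0,"rz": 0},
    {"dx": 0,"dy": 0,"dz": -0.12,"rx": 0,"ry": 0,"rz": 0},
    {"dx": 0,"dy": 0,"dz": -0.18,"rx": 0,"ry": 0,"rz": 0},
  ],
  gripper=0.12,
)

```text
clock: 15.55
eef_pos: [0.6228, 0.0122, 0.1645]
eef_rot: [3.139, -0.261, 1.692]
force: [0.1, -0.3, 0.2]
opening: 0.075
gripper_force: 0.0
```

```bash
python3 - <<'E'
from wfit import *
from mv import *
np.set_printoptions(precision=4,suppress=True)
s=cap('wrist')['s']; print(s['clock'],s['eef_pos'],s['opening'],s['force'])
cap('top'); T=dict(np.load('top.npz')); 
for zv in(.0745,.0765): print('LH new top',*run(T,vtop(.05,.06,zv),(.620,.034,.12),thr=140,tag='g'))
w=cloud(T); x,y,a=.62,.034,.12; l=(w[...,:2]-[x,y])@np.array([[np.cos(a),-np.sin(a)],[np.sin(a),np.cos(a)]])
m=(abs(l[...,0])<.024)&(abs(l[...,1])<.027)&(w[...,2]>.05); print('valley',np.mean(w[m][:,2]-abs(l[m][:,1])),m.sum())
d=dict(np.load('wrist.npz'))
print('wrist',*run(d,vtop(.05,.06,.0755),(.620,.034,.12),thr=110,tag='g'))
# next: SG pregrasp
delta(*grasp(SG,(.0084,.0062),.10)); print(grasp(SG,(.0084,.0062),.10)[0])
E
```

```text
15.55 [0.6228 0.0122 0.1645] 0.07496813333619605 [ 0.1067 -0.2928  0.2147]
LH new top [0.621  0.0353 0.1006] 0.1148300452865546
LH new top [0.6206 0.0352 0.0693] 0.11703342329250566
valley 0.104403182215834 366
wrist [0.6189 0.0344 0.1221] 0.01756481470743987
d [ 0.0898 -0.3827  0.1762] r [-0.0044 -0.2483 -0.0555] | dist mm 215.4
[0.4283 0.054  0.0928]
```

Released. The wrist fit gives the placed guard at (0.6189, 0.0344, 0.122) with 1.8% silhouette error, so it is seated. Next is the small guard.

Call:
carry_out(
  moves=[
    {"dx": 0,"dy": -0.08,"dz": -0.03,"rx": 0,"ry": 0,"rz": 0},
    {"dx": 0.02,"dy": -0.18,"dz": -0.03,"rx": 0,"ry": -0.04,"rz": -0.01},
    {"dx": 0.04,"dy": -0.29,"dz": 0,"rx": 0,"ry": -0.1,"rz": -0.02},
    {"dx": 0.07,"dy": -0.383,"dz": 0.06,"rx": -0.002,"ry": -0.16,"rz": -0.035},
    {"dx": 0.09,"dy": -0.383,"dz": 0.12,"rx": -0.004,"ry": -0.21,"rz": -0.045},
    {"dx": 0.09,"dy": -0.383,"dz": 0.176,"rx": -0.004,"ry": -0.248,"rz": -0.055},
    {"dx": 0.09,"dy": -0.383,"dz": 0.176,"rx": -0.004,"ry": -0.248,"rz": -0.055},
    {"dx": 0.09,"dy": -0.383,"dz": 0.176,"rx": -0.004,"ry": -0.248,"rz": -0.055},
    {"dx": 0.09,"dy": -0.383,"dz": 0.176,"rx": -0.004,"ry": -0.248,"rz": -0.055},
    {"dx": 0.09,"dy": -0.383,"dz": 0.176,"rx": -0.004,"ry": -0.248,"rz": -0.055},
  ],
  gripper=0.3,
)

```text
clock: 16.9
eef_pos: [0.4255, 0.0549, 0.0898]
eef_rot: [-3.134, 0.517, 1.861]
force: [-0.4, 0.3, 1.1]
opening: 0.0596
gripper_force: 0.0
```

```bash
python3 - <<'E'
from wfit import *
from mv import *
np.set_printoptions(precision=4,suppress=True)
s=cap('wrist')['s']; print(s['clock'],s['eef_pos'],s['eef_rot'],s['opening'])
d=dict(np.load('wrist.npz'))
g,e=run(d,loose(.038,.044),SG,tag='a'); print(g,e)
delta(*grasp(g,(.0084,.0062),.03))
E
```

```text
16.9 [0.4255 0.0549 0.0898] [-3.1345  0.5174  1.861 ] 0.059604962205976345
[ 0.4456 -0.      0.2941] 0.4946259141196325
d [-0.0043  0.0083  0.1343] r [-0.003  -0.0019 -0.0009] | dist mm 67.3
```

```bash
python3 - <<'E'
import re
s=open('wfit.py').read()
s=s.replace("    f=lambda p:iou(d,m,parts(p),r)[0]\n","    if fill:\n        m=(((h[...,0]>4)&(h[...,0]<30)&(h[...,1]>45)&(h[...,2]>thr))).astype(np.uint8); c=max(cv2.findContours(m,0,1)[0],key=cv2.contourArea); m=np.zeros_like(m); cv2.drawContours(m,[c],-1,1,-1)\n    f=lambda p:iou(d,m,parts(p),r)[0]\n").replace("tag=None)","tag=None,fill=False)")
open('wfit.py','w').write(s)
E
python3 - <<'E'
from wfit import *
from mv import *
np.set_printoptions(precision=4,suppress=True)
d=dict(np.load('wrist.npz'))
for thr in(70,90):
    g,e=run(d,loose(.038,.044),SG,tag='a',fill=True,thr=thr); print(g,e)
delta(*grasp(g,(.0084,.0062),.03))
E
```

```text
[0.4446 0.0004 0.2952] 0.07067951966350605
[0.4454 0.0005 0.321 ] 0.0671645021645022
d [-0.0033  0.0071  0.1338] r [-0.0072 -0.0019 -0.0083] | dist mm 67.0
```

Call:
carry_out(
  moves=[
    {"dx": -0.003,"dy": 0.007,"dz": 0.03,"rx": -0.003,"ry": -0.002,"rz": -0.004},
    {"dx": -0.003,"dy": 0.007,"dz": 0.06,"rx": -0.003,"ry": -0.002,"rz": -0.004},
    {"dx": -0.003,"dy": 0.007,"dz": 0.09,"rx": -0.003,"ry": -0.002,"rz": -0.004},
    {"dx": -0.003,"dy": 0.007,"dz": 0.12,"rx": -0.003,"ry": -0.002,"rz": -0.004},
    {"dx": -0.003,"dy": 0.007,"dz": 0.134,"rx": -0.003,"ry": -0.002,"rz": -0.004},
    {"dx": -0.003,"dy": 0.007,"dz": 0.134,"rx": -0.003,"ry": -0.002,"rz": -0.004},
    {"dx": -0.003,"dy": 0.007,"dz": 0.134,"rx": -0.003,"ry": -0.002,"rz": -0.004},
    {"dx": -0.003,"dy": 0.007,"dz": 0.134,"rx": -0.003,"ry": -0.002,"rz": -0.004},
    {"dx": -0.003,"dy": 0.007,"dz": 0.134,"rx": -0.003,"ry": -0.002,"rz": -0.004},
    {"dx": -0.003,"dy": 0.007,"dz": 0.134,"rx": -0.003,"ry": -0.002,"rz": -0.004},
  ],
)

```text
clock: 18.2
eef_pos: [0.4372, 0.0235, 0.0311]
eef_rot: [-3.134, 0.524, 1.88]
force: [-0.4, -0.7, 0.7]
opening: 0.06
gripper_force: 0.0
```

```bash
python3 - <<'E'
from wfit import *
from mv import *
np.set_printoptions(precision=4,suppress=True)
SG=(.4449,.0003,.305); s=cap('wrist')['s']; print(s['clock'],s['eef_pos'],s['opening'])
d=dict(np.load('wrist.npz'))
for thr in(70,100):
    g,e=run(d,loose(.038,.044),SG,fill=True,thr=thr,pad=4); print(g,e)
delta(*grasp(SG,(.0084,.0062),0))
E
```

```text
18.2 [0.4372 0.0235 0.0311] 0.060000164923212335
[0.4452 0.0007 0.3083] 0.04791345310310702
[0.4454 0.0004 0.3191] 0.044452723718305664
d [-0.0028  0.0013  0.0591] r [-0.0018  0.0003  0.0011] | dist mm 29.6
```

Call:
carry_out(
  moves=[
    {"dx": -0.0025,"dy": 0.002,"dz": 0.02,"rx": -0.002,"ry": 0,"rz": -0.001},
    {"dx": -0.0025,"dy": 0.002,"dz": 0.035,"rx": -0.002,"ry": 0,"rz": -0.001},
    {"dx": -0.0025,"dy": 0.002,"dz": 0.048,"rx": -0.002,"ry": 0,"rz": -0.001},
    {"dx": -0.0025,"dy": 0.002,"dz": 0.056,"rx": -0.002,"ry": 0,"rz": -0.001},
    {"dx": -0.0025,"dy": 0.002,"dz": 0.059,"rx": -0.002,"ry": 0,"rz": -0.001},
    {"dx": -0.0025,"dy": 0.002,"dz": 0.059,"rx": -0.002,"ry": 0,"rz": -0.001},
    {"dx": -0.0025,"dy": 0.002,"dz": 0.059,"rx": -0.002,"ry": 0,"rz": -0.001},
    {"dx": -0.0025,"dy": 0.002,"dz": 0.059,"rx": -0.002,"ry": 0,"rz": -0.001},
    {"dx": -0.0025,"dy": 0.002,"dz": 0.059,"rx": -0.002,"ry": 0,"rz": -0.001},
    {"dx": -0.0025,"dy": 0.002,"dz": 0.059,"rx": -0.002,"ry": 0,"rz": -0.001},
  ],
)

```text
clock: 19.5
eef_pos: [0.4426, 0.0085, 0.0061]
eef_rot: [-3.138, 0.525, 1.883]
force: [0.5, -0.1, 0.4]
opening: 0.0599
gripper_force: 0.0
```

```bash
python3 - <<'E'
from mv import *
delta(*grasp((.4453,.0005,.312),(.0084,.0062),0))
E
```

```text
d [-0.0002  0.0001 -0.0001] r [-0.001   0.0003  0.0002] | dist mm 0.1
```

Call:
carry_out(
  moves=[
    {"dx": 0,"dy": 0,"dz": 0,"rx": 0,"ry": 0,"rz": 0},
    {"dx": 0,"dy": 0,"dz": 0,"rx": 0,"ry": 0,"rz": 0},
    {"dx": 0,"dy": 0,"dz": 0,"rx": 0,"ry": 0,"rz": 0},
    {"dx": 0,"dy": 0,"dz": 0,"rx": 0,"ry": 0,"rz": 0},
    {"dx": 0,"dy": 0,"dz": 0,"rx": 0,"ry": 0,"rz": 0},
    {"dx": 0,"dy": 0,"dz": 0,"rx": 0,"ry": 0,"rz": 0},
    {"dx": 0,"dy": 0,"dz": 0,"rx": 0,"ry": 0,"rz": 0},
    {"dx": 0,"dy": 0,"dz": 0,"rx": 0,"ry": 0,"rz": 0},
    {"dx": 0,"dy": 0,"dz": 0,"rx": 0,"ry": 0,"rz": 0},
    {"dx": 0,"dy": 0,"dz": 0,"rx": 0,"ry": 0,"rz": 0},
  ],
  gripper=0.75,
)

```text
clock: 20.75
eef_pos: [0.4428, 0.0086, 0.0066]
eef_rot: [-3.138, 0.525, 1.883]
force: [-3.1, 2.7, 6.8]
opening: 0.0406
gripper_force: 59.4
```

```bash
cat >> mv.py <<'E'
def place(H,yz,zc,lift=0):
    x,y,yaw=H; a=np.pi/4; q=[0,yz[0]*np.cos(a)-yz[1]*np.sin(a),yz[0]*np.sin(a)+yz[1]*np.cos(a)]
    return Ro.from_euler('z',yaw).apply(q)+[x,y,zc+lift],toolR(yaw,AL-a)
SH=(.6195,.2342,.15)
E
python3 - <<'E'
from mv import *
s=monitor.read_state(); p=s['eef_pos']; g=Ro.from_euler('z',-.312).apply(p-[.4453,.0005,0]); print(g,s['eef_rot'])
delta(p+[0,0,.1],Ro.from_euler('xyz',s['eef_rot']))
delta(*place(SH,(g[1],g[2]),.080,.10)); print(place(SH,(g[1],g[2]),.080,0)[0])
E
```

```text
[0.00010699 0.0085037  0.00656407] [-3.13844583  0.52469401  1.88300771]
d [-0.1002 -0.0005 -0.1731] r [0. 0. 0.] | dist mm 100.0
d [ 0.0955  0.4738 -0.4822] r [0.006  0.2499 0.0521] | dist mm 341.4
[0.61929504 0.23555612 0.09065453]
```

Call:
carry_out(
  moves=[
    {"dx": -0.03,"dy": 0,"dz": -0.05,"rx": 0,"ry": 0,"rz": 0},
    {"dx": -0.075,"dy": 0,"dz": -0.13,"rx": 0,"ry": 0,"rz": 0},
    {"dx": -0.1,"dy": 0.03,"dz": -0.22,"rx": 0,"ry": 0.04,"rz": 0.01},
    {"dx": -0.05,"dy": 0.13,"dz": -0.3,"rx": 0.001,"ry": 0.09,"rz": 0.02},
    {"dx": 0,"dy": 0.23,"dz": -0.36,"rx": 0.003,"ry": 0.14,"rz": 0.03},
    {"dx": 0.04,"dy": 0.33,"dz": -0.42,"rx": 0.004,"ry": 0.19,"rz": 0.04},
    {"dx": 0.07,"dy": 0.42,"dz": -0.46,"rx": 0.005,"ry": 0.24,"rz": 0.05},
    {"dx": 0.095,"dy": 0.474,"dz": -0.482,"rx": 0.006,"ry": 0.25,"rz": 0.052},
    {"dx": 0.095,"dy": 0.474,"dz": -0.482,"rx": 0.006,"ry": 0.25,"rz": 0.052},
    {"dx": 0.095,"dy": 0.474,"dz": -0.482,"rx": 0.006,"ry": 0.25,"rz": 0.052},
  ],
)

```text
clock: 22.0
eef_pos: [0.6186, 0.2348, 0.1894]
eef_rot: [-3.14, -0.261, 1.721]
force: [-0.1, 0.3, -0.1]
opening: 0.0401
gripper_force: 60.5
```

```bash
python3 - <<'E'
from meas import *
show(.044,range(150,215,3))
delta(*place(SH,(.0085,.00656),.080,.012))
d=dict(np.load('wrist.npz')); print([tuple(d['frame'][r,250]) for r in range(150,215,3)])
E
```

```text
22.0 [0.6186 0.2348 0.1894] [-3.1397 -0.2615  1.7214] [-0.1  0.3 -0.1] 0.04010662833623431
150 244.4 277.08 w 32.7 centre mm 13.96
153 235.94 276.52 w 40.6 centre mm 6.35
156 234.42 276.97 w 42.6 centre mm 5.5
159 225.38 310.0 w 84.6 centre mm 9.0
162 208.37 277.64 w 69.3 centre mm -4.68
165 229.54 274.76 w 45.2 centre mm 1.73
168 229.21 274.78 w 45.6 centre mm 1.57
171 229.21 274.82 w 45.6 centre mm 1.58
174 229.18 274.86 w 45.7 centre mm 1.59
177 229.22 274.78 w 45.6 centre mm 1.57
180 223.55 280.89 w 57.3 centre mm 1.42
183 223.75 280.23 w 56.5 centre mm 1.26
186 225.87 278.92 w 53.1 centre mm 1.68
189 225.58 278.75 w 53.2 centre mm 1.48
192 224.97 278.61 w 53.6 centre mm 1.16
195 225.17 278.76 w 53.6 centre mm 1.31
198 225.4 278.68 w 53.3 centre mm 1.38
201 224.97 278.69 w 53.7 centre mm 1.19
204 224.96 278.66 w 53.7 centre mm 1.18
207 224.93 278.53 w 53.6 centre mm 1.11
210 205.89 294.81 w 88.9 centre mm -0.01
213 205.47 295.23 w 89.8 centre mm -0.01
d [-0.0438  0.002   0.1683] r [-0.0005  0.0001  0.0002] | dist mm 87.0
[(np.uint8(29), np.uint8(27), np.uint8(25)), (np.uint8(31),
[... 244 characters left out ...]
8(188)), (np.uint8(189), np.uint8(194), np.uint8(188)), (np.uint8(179), np.uint8(184), np.uint8(182)), (np.uint8(161), np.uint8(166), np.uint8(162)), (np.uint8(175), np.uint8(181), np.uint8(175)), (np.uint8(131), np.uint8(134), np.uint8(132)), (np.uint8(99), np.uint8(103), np.uint8(99)), (np.uint8(127), np.uint8(94), np.uint8(65)), (np.uint8(171), np.uint8(123), np.uint8(80)), (np.uint8(168), np.uint8(126), np.uint8(76)), (np.uint8(159), np.uint8(118), np.uint8(72)), (np.uint8(154), np.uint8(111), np.uint8(68)), (np.uint8(155), np.uint8(113), np.uint8(68)), (np.uint8(107), np.uint8(78), np.uint8(49)), (np.uint8(168), np.uint8(125), np.uint8(78)), (np.uint8(187), np.uint8(139), np.uint8(85))]
```

Call:
carry_out(
  moves=[
    {"dx": -0.008,"dy": 0.002,"dz": 0.03,"rx": 0,"ry": 0,"rz": 0},
    {"dx": -0.016,"dy": 0.002,"dz": 0.06,"rx": 0,"ry": 0,"rz": 0},
    {"dx": -0.025,"dy": 0.002,"dz": 0.095,"rx": 0,"ry": 0,"rz": 0},
    {"dx": -0.033,"dy": 0.002,"dz": 0.128,"rx": 0,"ry": 0,"rz": 0},
    {"dx": -0.04,"dy": 0.002,"dz": 0.153,"rx": 0,"ry": 0,"rz": 0},
    {"dx": -0.043,"dy": 0.002,"dz": 0.165,"rx": 0,"ry": 0,"rz": 0},
    {"dx": -0.044,"dy": 0.002,"dz": 0.168,"rx": 0,"ry": 0,"rz": 0},
    {"dx": -0.044,"dy": 0.002,"dz": 0.168,"rx": 0,"ry": 0,"rz": 0},
    {"dx": -0.044,"dy": 0.002,"dz": 0.168,"rx": 0,"ry": 0,"rz": 0},
    {"dx": -0.044,"dy": 0.002,"dz": 0.168,"rx": 0,"ry": 0,"rz": 0},
  ],
)

```text
clock: 23.3
eef_pos: [0.6205, 0.2359, 0.1039]
eef_rot: [3.141, -0.262, 1.722]
force: [0.5, 0.4, 0.5]
opening: 0.0401
gripper_force: 60.5
```

```bash
python3 - <<'E'
from meas import *
show(.044,range(170,222,3))
delta(*place(SH,(.0085,.00656),.080,.007))
E
```

```text
23.3 [0.6205 0.2359 0.1039] [ 3.1411 -0.2623  1.7216] [0.5 0.4 0.5] 0.04006265645622139
170 219.59 279.77 w 60.2 centre mm -0.51
173 219.43 279.83 w 60.4 centre mm -0.54
176 219.45 279.82 w 60.4 centre mm -0.54
179 219.66 279.85 w 60.2 centre mm -0.45
182 220.01 279.77 w 59.8 centre mm -0.36
185 208.17 291.03 w 82.9 centre mm -0.41
188 208.19 291.03 w 82.8 centre mm -0.41
191 213.17 286.21 w 73.0 centre mm -0.41
194 213.09 286.19 w 73.1 centre mm -0.44
197 213.01 286.18 w 73.2 centre mm -0.47
200 212.75 286.09 w 73.3 centre mm -0.57
203 211.18 288.27 w 77.1 centre mm -0.37
206 210.18 289.15 w 79.0 centre mm -0.4
209 206.13 294.51 w 88.4 centre mm -0.03
212 205.45 295.22 w 89.8 centre mm -0.02
215 205.13 295.29 w 90.2 centre mm -0.08
218 204.62 295.75 w 91.1 centre mm -0.09
221 204.84 295.54 w 90.7 centre mm -0.09
d [-0.0034 -0.0023  0.0117] r [ 0.     -0.0002  0.0002] | dist mm 6.2
```

Call:
carry_out(
  moves=[
    {"dx": -0.0006,"dy": -0.0007,"dz": 0.002,"rx": 0,"ry": 0,"rz": 0},
    {"dx": -0.0012,"dy": -0.0007,"dz": 0.004,"rx": 0,"ry": 0,"rz": 0},
    {"dx": -0.0018,"dy": -0.0007,"dz": 0.006,"rx": 0,"ry": 0,"rz": 0},
    {"dx": -0.0023,"dy": -0.0007,"dz": 0.008,"rx": 0,"ry": 0,"rz": 0},
    {"dx": -0.0027,"dy": -0.0007,"dz": 0.0095,"rx": 0,"ry": 0,"rz": 0},
    {"dx": -0.0027,"dy": -0.0007,"dz": 0.0095,"rx": 0,"ry": 0,"rz": 0},
    {"dx": -0.0027,"dy": -0.0007,"dz": 0.0095,"rx": 0,"ry": 0,"rz": 0},
    {"dx": -0.0027,"dy": -0.0007,"dz": 0.0095,"rx": 0,"ry": 0,"rz": 0},
    {"dx": -0.0027,"dy": -0.0007,"dz": 0.0095,"rx": 0,"ry": 0,"rz": 0},
    {"dx": -0.0027,"dy": -0.0007,"dz": 0.0095,"rx": 0,"ry": 0,"rz": 0},
  ],
)

```text
clock: 24.6
eef_pos: [0.6198, 0.2357, 0.0983]
eef_rot: [-3.141, -0.262, 1.721]
force: [0.6, 0.5, -0.1]
opening: 0.0405
gripper_force: 60.5
```

```bash
python3 - <<'E'
from meas import *
show(.044,range(182,218,3))
E
```

```text
24.6 [0.6198 0.2357 0.0983] [-3.1411 -0.2623  1.7213] [ 0.6  0.5 -0.1] 0.040492261002420926
182 220.08 281.22 w 61.1 centre mm 0.2
185 208.18 293.34 w 85.2 centre mm 0.2
188 208.04 293.36 w 85.3 centre mm 0.17
191 208.39 288.08 w 79.7 centre mm -1.18
194 213.04 288.14 w 75.1 centre mm 0.13
197 213.07 288.12 w 75.1 centre mm 0.13
200 212.88 287.92 w 75.0 centre mm 0.02
203 212.17 289.41 w 77.2 centre mm 0.24
206 210.25 291.41 w 81.2 centre mm 0.25
209 206.12 293.92 w 87.8 centre mm -0.18
212 205.43 295.22 w 89.8 centre mm -0.02
215 205.11 295.37 w 90.3 centre mm -0.07
```

Call:
carry_out(
  moves=[
    {"dx": -0.0003,"dy": 0,"dz": 0.001,"rx": 0,"ry": 0,"rz": 0},
    {"dx": -0.0006,"dy": 0,"dz": 0.002,"rx": 0,"ry": 0,"rz": 0},
    {"dx": -0.0009,"dy": 0,"dz": 0.003,"rx": 0,"ry": 0,"rz": 0},
    {"dx": -0.0012,"dy": 0,"dz": 0.004,"rx": 0,"ry": 0,"rz": 0},
    {"dx": -0.0014,"dy": 0,"dz": 0.005,"rx": 0,"ry": 0,"rz": 0},
    {"dx": -0.0016,"dy": 0,"dz": 0.006,"rx": 0,"ry": 0,"rz": 0},
    {"dx": -0.0016,"dy": 0,"dz": 0.006,"rx": 0,"ry": 0,"rz": 0},
    {"dx": -0.0016,"dy": 0,"dz": 0.006,"rx": 0,"ry": 0,"rz": 0},
    {"dx": -0.0016,"dy": 0,"dz": 0.006,"rx": 0,"ry": 0,"rz": 0},
    {"dx": -0.0016,"dy": 0,"dz": 0.006,"rx": 0,"ry": 0,"rz": 0},
  ],
)

```text
clock: 25.9
eef_pos: [0.6198, 0.2357, 0.0953]
eef_rot: [-3.141, -0.262, 1.721]
force: [0.8, -0.5, -1.0]
opening: 0.0405
gripper_force: 60.5
```

No contact yet. I'll go down another 1.5 mm.

Call:
carry_out(
  moves=[
    {"dx": -0.0003,"dy": 0,"dz": 0.001,"rx": 0,"ry": 0,"rz": 0},
    {"dx": -0.0006,"dy": 0,"dz": 0.002,"rx": 0,"ry": 0,"rz": 0},
    {"dx": -0.0008,"dy": 0,"dz": 0.003,"rx": 0,"ry": 0,"rz": 0},
    {"dx": -0.0008,"dy": 0,"dz": 0.003,"rx": 0,"ry": 0,"rz": 0},
    {"dx": -0.0008,"dy": 0,"dz": 0.003,"rx": 0,"ry": 0,"rz": 0},
    {"dx": -0.0008,"dy": 0,"dz": 0.003,"rx": 0,"ry": 0,"rz": 0},
    {"dx": -0.0008,"dy": 0,"dz": 0.003,"rx": 0,"ry": 0,"rz": 0},
    {"dx": -0.0008,"dy": 0,"dz": 0.003,"rx": 0,"ry": 0,"rz": 0},
    {"dx": -0.0008,"dy": 0,"dz": 0.003,"rx": 0,"ry": 0,"rz": 0},
    {"dx": -0.0008,"dy": 0,"dz": 0.003,"rx": 0,"ry": 0,"rz": 0},
  ],
)

```text
clock: 27.15
eef_pos: [0.6199, 0.2359, 0.0939]
eef_rot: [-3.141, -0.262, 1.721]
force: [-1.2, 1.6, 4.3]
opening: 0.0407
gripper_force: 61.3
```

Contact. One more small step to confirm that it is nested.

Call:
carry_out(
  moves=[
    {"dx": 0.0002,"dy": 0,"dz": 0.001,"rx": 0,"ry": 0,"rz": 0},
    {"dx": 0.0002,"dy": 0,"dz": 0.0015,"rx": 0,"ry": 0,"rz": 0},
    {"dx": 0.0002,"dy": 0,"dz": 0.0015,"rx": 0,"ry": 0,"rz": 0},
    {"dx": 0.0002,"dy": 0,"dz": 0.0015,"rx": 0,"ry": 0,"rz": 0},
    {"dx": 0.0002,"dy": 0,"dz": 0.0015,"rx": 0,"ry": 0,"rz": 0},
    {"dx": 0.0002,"dy": 0,"dz": 0.0015,"rx": 0,"ry": 0,"rz": 0},
    {"dx": 0.0002,"dy": 0,"dz": 0.0015,"rx": 0,"ry": 0,"rz": 0},
    {"dx": 0.0002,"dy": 0,"dz": 0.0015,"rx": 0,"ry": 0,"rz": 0},
    {"dx": 0.0002,"dy": 0,"dz": 0.0015,"rx": 0,"ry": 0,"rz": 0},
    {"dx": 0.0002,"dy": 0,"dz": 0.0015,"rx": 0,"ry": 0,"rz": 0},
  ],
)

```text
clock: 28.4
eef_pos: [0.62, 0.2362, 0.0935]
eef_rot: [3.141, -0.263, 1.722]
force: [-2.1, 1.8, 6.1]
opening: 0.0402
gripper_force: 61.7
```

```bash
python3 - <<'E'
from meas import *
show(.044,range(182,218,3))
E
```

```text
28.4 [0.62   0.2362 0.0935] [ 3.1414 -0.2626  1.7215] [-2.1  1.8  6.1] 0.04016084565106296
182 219.13 281.6 w 62.5 centre mm -0.01
185 206.63 293.94 w 87.3 centre mm -0.04
188 206.32 294.23 w 87.9 centre mm -0.05
191 206.6 293.88 w 87.3 centre mm -0.07
194 212.25 288.54 w 76.3 centre mm 0.01
197 212.23 288.49 w 76.3 centre mm -0.01
200 212.15 288.41 w 76.3 centre mm -0.05
203 211.56 288.75 w 77.2 centre mm -0.12
206 209.17 291.77 w 82.6 centre mm 0.05
209 205.98 293.88 w 87.9 centre mm -0.22
212 205.41 295.19 w 89.8 centre mm -0.04
215 204.97 295.27 w 90.3 centre mm -0.12
```

End alignment is perfect, but it is still sliding slightly left and down. One more nudge.

Call:
carry_out(
  moves=[
    {"dx": 0.0004,"dy": 0,"dz": 0.0007,"rx": 0,"ry": 0,"rz": 0},
    {"dx": 0.0008,"dy": 0,"dz": 0.0014,"rx": 0,"ry": 0,"rz": 0},
    {"dx": 0.0008,"dy": 0,"dz": 0.0014,"rx": 0,"ry": 0,"rz": 0},
    {"dx": 0.0008,"dy": 0,"dz": 0.0014,"rx": 0,"ry": 0,"rz": 0},
    {"dx": 0.0008,"dy": 0,"dz": 0.0014,"rx": 0,"ry": 0,"rz": 0},
    {"dx": 0.0008,"dy": 0,"dz": 0.0014,"rx": 0,"ry": 0,"rz": 0},
    {"dx": 0.0008,"dy": 0,"dz": 0.0014,"rx": 0,"ry": 0,"rz": 0},
    {"dx": 0.0008,"dy": 0,"dz": 0.0014,"rx": 0,"ry": 0,"rz": 0},
    {"dx": 0.0008,"dy": 0,"dz": 0.0014,"rx": 0,"ry": 0,"rz": 0},
    {"dx": 0.0008,"dy": 0,"dz": 0.0014,"rx": 0,"ry": 0,"rz": 0},
  ],
)

```text
clock: 29.7
eef_pos: [0.6201, 0.2366, 0.0932]
eef_rot: [3.141, -0.262, 1.722]
force: [-1.2, 1.3, 6.6]
opening: 0.0403
gripper_force: 62.0
```

Call:
carry_out(
  moves=[
    {"dx": 0.0006,"dy": 0,"dz": 0.0008,"rx": 0,"ry": 0,"rz": 0},
    {"dx": 0.0013,"dy": 0,"dz": 0.0016,"rx": 0,"ry": 0,"rz": 0},
    {"dx": 0.0013,"dy": 0,"dz": 0.0016,"rx": 0,"ry": 0,"rz": 0},
    {"dx": 0.0013,"dy": 0,"dz": 0.0016,"rx": 0,"ry": 0,"rz": 0},
    {"dx": 0.0013,"dy": 0,"dz": 0.0016,"rx": 0,"ry": 0,"rz": 0},
    {"dx": 0.0013,"dy": 0,"dz": 0.0016,"rx": 0,"ry": 0,"rz": 0},
    {"dx": 0.0013,"dy": 0,"dz": 0.0016,"rx": 0,"ry": 0,"rz": 0},
    {"dx": 0.0013,"dy": 0,"dz": 0.0016,"rx": 0,"ry": 0,"rz": 0},
    {"dx": 0.0013,"dy": 0,"dz": 0.0016,"rx": 0,"ry": 0,"rz": 0},
    {"dx": 0.0013,"dy": 0,"dz": 0.0016,"rx": 0,"ry": 0,"rz": 0},
  ],
)

```text
clock: 30.95
eef_pos: [0.6201, 0.2367, 0.0931]
eef_rot: [3.141, -0.261, 1.721]
force: [-3.3, -4.1, 11.2]
opening: 0.0404
gripper_force: 62.8
```

```bash
python3 - <<'E'
from meas import *
show(.044,range(182,218,3))
E
```

```text
30.95 [0.6201 0.2367 0.0931] [ 3.141  -0.2615  1.7215] [-3.3 -4.1 11.2] 0.04043302693058495
182 218.87 281.56 w 62.7 centre mm -0.11
185 206.4 293.71 w 87.3 centre mm -0.16
188 206.11 293.89 w 87.8 centre mm -0.19
191 206.16 293.8 w 87.6 centre mm -0.2
194 211.89 288.5 w 76.6 centre mm -0.1
197 211.88 288.58 w 76.7 centre mm -0.08
200 211.74 288.57 w 76.8 centre mm -0.13
203 211.13 288.54 w 77.4 centre mm -0.31
206 210.8 290.1 w 79.3 centre mm 0.04
209 206.06 294.06 w 88.0 centre mm -0.16
212 205.3 294.98 w 89.7 centre mm -0.11
215 204.81 295.26 w 90.4 centre mm -0.16
```

Both legs are now seated: the position has stopped and the force is up. I'll relieve and then release.

Call:
carry_out(
  moves=[
    {"dx": -0.0004,"dy": 0,"dz": -0.0008,"rx": 0,"ry": 0,"rz": 0},
    {"dx": -0.0008,"dy": 0,"dz": -0.0015,"rx": 0,"ry": 0,"rz": 0},
    {"dx": -0.0008,"dy": 0,"dz": -0.0015,"rx": 0,"ry": 0,"rz": 0},
    {"dx": -0.0008,"dy": 0,"dz": -0.0015,"rx": 0,"ry": 0,"rz": 0},
    {"dx": -0.0008,"dy": 0,"dz": -0.0015,"rx": 0,"ry": 0,"rz": 0},
    {"dx": -0.0008,"dy": 0,"dz": -0.0015,"rx": 0,"ry": 0,"rz": 0},
    {"dx": -0.0008,"dy": 0,"dz": -0.0015,"rx": 0,"ry": 0,"rz": 0},
    {"dx": -0.0008,"dy": 0,"dz": -0.0015,"rx": 0,"ry": 0,"rz": 0},
    {"dx": -0.0008,"dy": 0,"dz": -0.0015,"rx": 0,"ry": 0,"rz": 0},
    {"dx": -0.0008,"dy": 0,"dz": -0.0015,"rx": 0,"ry": 0,"rz": 0},
  ],
)

```text
clock: 32.25
eef_pos: [0.62, 0.2366, 0.0931]
eef_rot: [3.141, -0.262, 1.722]
force: [-1.2, 0.1, 6.5]
opening: 0.0403
gripper_force: 62.0
```

Call:
carry_out(
  moves=[
    {"dx": 0,"dy": 0,"dz": 0,"rx": 0,"ry": 0,"rz": 0},
    {"dx": 0,"dy": 0,"dz": 0,"rx": 0,"ry": 0,"rz": 0},
    {"dx": 0,"dy": 0,"dz": 0,"rx": 0,"ry": 0,"rz": 0},
    {"dx": 0,"dy": 0,"dz": 0,"rx": 0,"ry": 0,"rz": 0},
    {"dx": 0,"dy": 0,"dz": 0,"rx": 0,"ry": 0,"rz": 0},
    {"dx": 0,"dy": 0,"dz": 0,"rx": 0,"ry": 0,"rz": 0},
    {"dx": 0,"dy": 0,"dz": -0.02,"rx": 0,"ry": 0,"rz": 0},
    {"dx": 0,"dy": 0,"dz": -0.06,"rx": 0,"ry": 0,"rz": 0},
    {"dx": 0,"dy": 0,"dz": -0.12,"rx": 0,"ry": 0,"rz": 0},
    {"dx": 0,"dy": 0,"dz": -0.18,"rx": 0,"ry": 0,"rz": 0},
  ],
  gripper=0.3,
)

```text
clock: 33.5
eef_pos: [0.6237, 0.2133, 0.1821]
eef_rot: [3.14, -0.262, 1.722]
force: [0.4, -0.4, -0.4]
opening: 0.0599
gripper_force: 0.0
```

```bash
python3 - <<'E'
from meas import *
s=monitor.read_state(); R=Ro.from_euler('xyz',s['eef_rot'])
delta([.50,.16,.34],toolR(.1,0))
E
```

```text
d [ 0.016  -0.2602 -0.323 ] r [-0.0017 -0.0835  0.016 ] | dist mm 207.5
```

Call:
carry_out(
  moves=[
    {"dx": 0,"dy": -0.02,"dz": -0.1,"rx": 0,"ry": 0,"rz": 0},
    {"dx": 0.01,"dy": -0.06,"dz": -0.2,"rx": 0,"ry": -0.03,"rz": 0.005},
    {"dx": 0.016,"dy": -0.15,"dz": -0.3,"rx": -0.001,"ry": -0.06,"rz": 0.01},
    {"dx": 0.016,"dy": -0.26,"dz": -0.323,"rx": -0.002,"ry": -0.083,"rz": 0.016},
    {"dx": 0.016,"dy": -0.26,"dz": -0.323,"rx": -0.002,"ry": -0.083,"rz": 0.016},
    {"dx": 0.016,"dy": -0.26,"dz": -0.323,"rx": -0.002,"ry": -0.083,"rz": 0.016},
    {"dx": 0.016,"dy": -0.26,"dz": -0.323,"rx": -0.002,"ry": -0.083,"rz": 0.016},
    {"dx": 0.016,"dy": -0.26,"dz": -0.323,"rx": -0.002,"ry": -0.083,"rz": 0.016},
    {"dx": 0.016,"dy": -0.26,"dz": -0.323,"rx": -0.002,"ry": -0.083,"rz": 0.016},
    {"dx": 0.016,"dy": -0.26,"dz": -0.323,"rx": -0.002,"ry": -0.083,"rz": 0.016},
  ],
)

```text
clock: 34.75
eef_pos: [0.5, 0.1604, 0.3371]
eef_rot: [-3.14, -0.001, 1.671]
force: [0.3, -0.2, -0.4]
opening: 0.0597
gripper_force: 0.0
```

```bash
python3 - <<'E'
from wfit import *
from mv import *
np.set_printoptions(precision=4,suppress=True)
s=cap('wrist')['s']; print(s['clock'],s['eef_pos'],s['force']); cap('top')
d=dict(np.load('wrist.npz')); T=dict(np.load('top.npz')); w=cloud(T)
print('SH wrist',*run(d,vtop(.038,.044,.0925),(.6195,.2346,.149),thr=110))
for n,A,L,zv,p in(('LH',.05,.06,.0765,(.62,.034,.12)),('SH',.038,.044,.0925,(.62,.233,.15))):
    print(n,'top',*run(T,vtop(A,L,zv),p,thr=143))
    x,y,a=p; l=(w[...,:2]-[x,y])@np.array([[np.cos(a),-np.sin(a)],[np.sin(a),np.cos(a)]])
    for half in(-1,1):
        m=(abs(l[...,0])<L/2-.006)&(l[...,1]*half>.002)&(abs(l[...,1])<A*.7-.008)&(w[...,2]>.05); print(' valley',half,round(np.median(w[m][:,2]-abs(l[m][:,1])),4),m.sum())
E
```

```text
34.75 [0.5    0.1604 0.3371] [ 0.2842 -0.1512 -0.3964]
SH wrist [0.618  0.2347 0.1438] 0.06117757082180575
LH top [ 0.632  -0.0006  0.4864] 0.5860526158802124
 valley -1 0.0738 112
 valley 1 nan 0
SH top [ 0.6207  0.2315 -0.0099] 0.6404361653793731
 valley -1 0.089 15
 valley 1 0.0879 68
  return _methods._mean(a, axis=axis, dtype=dtype,
  ret = ret.dtype.type(ret / rcount)
```

```bash
python3 - <<'E'
from wfit import *
np.set_printoptions(precision=4,suppress=True)
O=dict(np.load('scene.npz')); cap('scene'); N=dict(np.load('scene.npz'))
for n,A,L,z0,p in(('LH',.05,.06,.0642,(.62,.034,.12)),('SH',.038,.044,.0787,(.62,.233,.15))):
    for k,d,z in(('before',O,z0),('after',N,z0+.0099)): print(n,k,*run(d,vtop(A,L,z),p,thr=60))
d=np.abs(O['frame'].astype(int)-N['frame']).sum(2)
for nm,P in(('calc',(.43,-.09,.01)),('tape',(.45,.32,.03)),('vial',(.61,.13,.03)),('carton',(.54,.30,.036))):
    u,v=proj(N,np.array([P]))[0].astype(int); print(nm,u,v,d[v-12:v+12,u-12:u+12].mean())
E
```

```text
LH before [0.6105 0.0242 0.3804] 0.4292299009155901
LH after [0.6012 0.0217 0.6259] 0.5104431457847428
SH before [0.6077 0.2174 0.6582] 0.4987121305041089
SH after [0.6061 0.2109 0.8142] 0.536144578313253
calc 292 268 11.927083333333334
tape 211 160 14.29513888888889
vial 295 177 11.671875
carton 241 151 21.32638888888889
```

The scene fit from that angle is unusable, but the bystanders are unchanged. I'll move the arm aside for a clean top check.

Call:
carry_out(
  moves=[
    {"dx": 0.06,"dy": -0.03,"dz": 0,"rx": 0,"ry": 0,"rz": 0},
    {"dx": 0.13,"dy": -0.07,"dz": 0,"rx": 0,"ry": 0,"rz": 0},
    {"dx": 0.22,"dy": -0.12,"dz": 0,"rx": 0,"ry": 0,"rz": 0},
    {"dx": 0.31,"dy": -0.17,"dz": 0,"rx": 0,"ry": 0,"rz": 0},
    {"dx": 0.4,"dy": -0.22,"dz": 0,"rx": 0,"ry": 0,"rz": 0},
    {"dx": 0.5,"dy": -0.26,"dz": 0,"rx": 0,"ry": 0,"rz": 0},
    {"dx": 0.58,"dy": -0.3,"dz": 0,"rx": 0,"ry": 0,"rz": 0},
    {"dx": 0.6,"dy": -0.3,"dz": 0,"rx": 0,"ry": 0,"rz": 0},
    {"dx": 0.6,"dy": -0.3,"dz": 0,"rx": 0,"ry": 0,"rz": 0},
    {"dx": 0.6,"dy": -0.3,"dz": 0,"rx": 0,"ry": 0,"rz": 0},
  ],
)

```text
clock: 36.15
eef_pos: [0.3214, 0.4432, 0.3381]
eef_rot: [-3.141, -0.001, 1.67]
force: [0.3, 0.2, -0.1]
opening: 0.0596
gripper_force: 0.0
```

```bash
python3 - <<'E'
from wfit import *
np.set_printoptions(precision=4,suppress=True)
s=cap('top')['s']; T=dict(np.load('top.npz')); w=cloud(T); print(s['clock'],s['eef_pos'])
for n,A,L,zv,p in(('LH',.05,.06,.0741,(.62,.034,.12)),('SH',.038,.044,.0886,(.62,.233,.15))):
    print(n,'top',*run(T,vtop(A,L,zv),p,thr=143))
    x,y,a=p; l=(w[...,:2]-[x,y])@np.array([[np.cos(a),-np.sin(a)],[np.sin(a),np.cos(a)]])
    for half in(-1,1):
        m=(abs(l[...,0])<L/2-.006)&(l[...,1]*half>.002)&(abs(l[...,1])<A*.7-.008)&(w[...,2]>.05); print(' valley',half,round(np.median(w[m][:,2]-abs(l[m][:,1])),4),m.sum())
E
```

```text
36.15 [0.3214 0.4432 0.3381]
LH top [0.6204 0.0339 0.1072] 0.05116590312451741
 valley -1 0.0742 159
 valley 1 0.0743 132
SH top [0.6212 0.2336 0.1634] 0.054851556842867466
 valley -1 0.0904 60
 valley 1 0.0882 67
```

Both guards are level, nested exactly one thickness (9.9 mm) above the old valleys, and within about 1 mm of the earlier pile poses. Handing in.

```bash
python3 -c "
from bench import ctrl
print(ctrl.hand_in())"
```

```text
the job is handed in; nothing more can be done
None
```

Both edge guards were lowered to contact (about 11 N at most), released nested and centred on the piles of their own size within about 1 mm, and the job was handed in at about 36 s of the 66 s limit; no verdict was returned.

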